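# Unpack the jar from the carton on the tilt stand

## Task

The carton on the tilt stand has had its tape slit: fold all four of its flaps right back, well past upright, first the two wide taped ones and then the two narrow dust flaps beneath them, so that the contents lie open. Then lift out the white jar with the blue lid and stand it upright in the black tray, leaving the flaps folded back. Treat the cardboard gently, do not push or knock the carton hard, and do not let the jar fall over.

Things in the scene. Friction and masses are not known exactly. Their poses are not given: they have to be found in the camera images.
- carton: Brown cardboard carton (160 x 160 mm, 155 mm tall, 4 mm walls) fixed on a low grey steel tilt stand that leans it 30 degrees (0.524 rad) towards the robot. This frame is upright: origin on the bench top below the middle of the carton's bottom, whose underside is centred 50 mm above it; z up, x to the back of the carton, y to its left; only its yaw varies.
- mouth (a point): Centre of the carton's open mouth, level with the rim, 155 mm along the carton's axis from its underside. This frame leans with the carton: z out of the mouth along the carton's axis, x up the slope to the back, y left. A cell of folded board, 60 mm square inside, centred, holds the jar along z; its top is 85 mm below the mouth, the jar's top 35 mm below it.
- flap_back (a joint): Wide taped outer flap, 152 mm wide, 55 mm from crease to free edge, 4 mm thick; crease along y at x = +78 mm, z = 0 of the mouth. 0 = flat over the mouth, 1.57 = standing along the mouth's z, stop at 2.7 folded outwards (away from the robot). Starts sprung up, 0.55 to 0.9. Crease: stays about where left (friction 0.02 N m; spring 0.01 N m/rad to 0.6 rad), may creep back a little.
- flap_front (a joint): Wide taped outer flap like flap_back (152 x 55 x 4 mm, same crease stiffness), crease along y at x = -78 mm, z = 0 of the mouth. 0 = flat over the mouth, 1.57 = standing along the mouth's z, stop at 2.7 folded outwards (towards the robot). Starts sprung up, 0.55 to 0.9.
- flap_left (a joint): Narrow dust flap, 55 mm from crease to free edge, 4 mm thick, 80 mm wide at its edge, about 110 mm at the crease, which runs along x at y = +78 mm, z = 0 of the mouth. 0 = flat over the mouth, 1.57 = standing along the mouth's z, stop at 2.7 folded outwards (to the left). Starts at 0.1 to 0.26, under the wide flaps, which block it while they are over it. Same crease stiffness.
- flap_right (a joint): Narrow dust flap like flap_left on the other side: crease along x at y = -78 mm, z = 0 of the mouth; 55 mm long, 80 mm wide at its free edge. 0 = flat over the mouth, 1.57 = standing along the mouth's z, stop at 2.7 folded outwards (to the right). Starts at 0.1 to 0.26, under the wide flaps. Same crease stiffness.
- jar_lid (a point): Centre of the ribbed blue screw lid of the white plastic jar, on its axis, 98 mm above the jar's base; z points from base to lid. Lid: round, 55 mm across, from 83 to 116 mm (the top) above the base. White body below: 53 mm across. 0.18 to 0.38 kg. It starts in the carton's cell, leaning with it, base 4 mm above the carton's underside.
- tray: Shallow black tray, 127 x 178 mm over the rim (x by y), 23 mm high, fixed flat on the bench. Origin at the centre of its underside, z up. Its floor is 2 mm above the origin, 116 x 166 mm inside.

How it is judged (in metres and radians):
On the way, in this order (a step that is already met when the one before it is completed fails the run):
1. both wide outer flaps are folded back beyond 1.9 rad, the jar still in its cell (value of joint each of flap_back, flap_front above 1.9 rad and distance of jar_lid from where it was at the start of the episode below 0.03 m), for 0.2 s.
2. all four flaps are folded back beyond 1.9 rad, the jar still in its cell (all of step 1 and value of joint each of flap_left, flap_right above 1.9 rad), for 0.2 s.
At the end, for the whole second after the job is handed in: The jar stands upright (within 0.1 rad) on the floor of the black tray, released (lid centre 92 to 110 mm above the tray's underside and inside its walls), and all four flaps are still folded back beyond 1.9 rad (x of jar_lid in the frame of tray between -0.045 and 0.045 m and y of jar_lid in the frame of tray between -0.07 and 0.07 m and z of jar_lid in the frame of tray between 0.092 and 0.11 m and angle between jar_lid's own z axis and vertical below 0.1 rad and value of joint each of flap_back, flap_front, flap_left, flap_right above 1.9 rad); the robot touches nothing.
It fails at once if the arm presses or knocks the carton or its flaps with more than 30 N (contact force between the arm and carton above 30 N).
It fails at once if the jar falls over (leans more than 1.0 rad) (angle between jar_lid's own z axis and vertical above 1 rad).
It also fails if it takes over 72 s, if anything falls off the work surface, if the arm or the gripper's body presses on something with over 40 N, if the wrist force passes 120 N, or if a joint passes its speed limit or range.

## Robot

A 6-joint arm with a two-finger parallel gripper is mounted at the origin on a cart in front of the work surface, level with it; the furniture and walls round the work are solid. World frame = base frame: x ahead of the robot, y to its left, z up, the work surface at z = 0. Lengths are in mm, angles in rad, forces in N, time in s.
With the tool pointing down it reaches from about 350 to 875 mm from the base axis. Payload 4.2 kg.
Tool frame: the origin (TCP) lies where the fingers leave the gripper's body, on its centre line; the fingertips stand 73 mm ahead of it and the grasp point (between the pads) lies 54 mm ahead of it; z points along the fingers, y is the direction in which the jaws open and shut (so a half turn about z gives the same grasp; the last joint's range is limited). The gripper opens to 85 mm and grips with 20 to 120 N. Pads are 22 mm wide; open, the fingers measure 114 mm over their backs; the gripper's body (76 mm by 85 mm) begins 54 mm behind the grasp point. The pads swing forward as they close: fully open they stand 13 mm farther back than shut.
Start: joints at [0.259, 0.385, 0.008, 0, -1.194, -0.259], TCP at [624.98, 0.025, 303.912] pointing down, gripper open.
Joint ranges: [-3.14, 3.14], [-1.21, 2.06], [-1.07, 1.41], [-3.16, 2.05], [-2.99, -0.16], [-3.1, 3.1]. Speed limits (rad/s): [2.79, 2.79, 3.14, 3.14, 3.14, 3.14].

## Interface

Orientations are given as a unit quaternion [x, y, z, w].
In Python, from bench import arm gives the robot as it stands.
- The arm moves only by the tool apply_moves, never from a script. Its argument "increments" is a list that holds one entry, the list of rows, each a list of 7 numbers: the shift along the tool's x, y, z scaled (see below), then the turn, a rotation vector about the tool's x, y, z scaled (see below), then the gripper's target within -1 to 1 (fully open at 1, half-way at 0, shut at -1). A call has 1 to 10 rows; each row is the pose to reach, as a shift and turn from the pose commanded when the call began, along the tool's axes at that moment; what a row does not reach only later rows make up. The controller multiplies each number of a shift by 100 mm and each number of a turn by 0.5 rad. A row lasts 1/10 s, in which the tool goes at most 50 mm and 8.59 degrees, less where a joint would pass 70% of its speed; a pose out of reach is approached as far as the arm can. A call with a number of a shift or a turn outside -1 to 1 is refused whole. A call with a gripper value outside its range is refused whole. The fingers move at their own pace and stop on an object; the grip force is fixed at half the most. Time passes only in rows, so rows that repeat a pose let the fingers close. It gives the time, the measured TCP pose, the force and the opening at its end, in the units of the state.
- arm.read_state(): the state, without advancing time (a new reading comes with each control period).
- arm.get_image(name): name is "scene" or "side" or "wrist"; returns a dict with "img" (400x640x3 uint8, red, green, blue), "fx", "fy", "cx", "cy" (pixels), "pose" (4x4, takes a point from camera to world coordinates). Camera axes: x right, y up, looking along -z (the intrinsics and any distortion apply to the point x, -y, -z); pixel columns grow to the right and rows downward; lengths in mm; the calibration is good to about 2 mm. A picture is of the moment at which its call begins. There is no depth.
- arm.job_done(): hands the job in, once; it reports no verdict.
Trained networks look in a picture, given as the dict that the camera call returned (one of the last four; its "shot" number tells which), for a name from the list of things; names that differ only in an ending like _2 or _b are one class to them, and where a whole thing is asked for, a point or a joint stands for the part that bears it (a point fixed in the world has none). Each returns a list of dicts, best first, with "conf" (0 to 1); they miss things now and then, are a little off and sometimes report something else, mostly with a low value. They report only what shows in the picture. A call takes as long as a camera call.
- arm.outline_of(label, picture): "pixels" (400x640 bool, what is visible of it) and "box" ([centre column, centre row, width, height] in pixels, round what is visible of it).
- arm.mark_of(label, picture): "at" ([column, row] in pixels: a listed point, or the origin of a listed thing).
The state is a dict: "clock": time; "joints": joint angles; "joint_vel": joint speeds; "joint_efforts": joint torques, N m; "position": TCP position; "ee_rot": TCP orientation; "contact_force": force on the tool from outside, world axes, zero at the start; "wrist_torque": the same for the moment, N m; "gripper_width": finger opening in mm.
Only numpy, scipy, OpenCV 4.12 (cv2) and the standard library are available. Lean on these libraries where they do the work, as an engineer would, in place of code of your own. Each camera call takes 0.05 s, during which the arm holds its last target.

## Working session

There is one attempt and no reset: what is moved stays moved. The work goes in short steps, Python scripts to look and compute and a tool call to move; the robot and the scene stay as the last step left them, time stands still between calls to the robot, and variables do not carry over. Pictures are saved under pics/ and viewed, and the job is handed in when it is done.

Besides the shell and the picture viewer there is one more tool, called after "Call:" as name(argument=value, ...) on one line, values as JSON. apply_moves: Moves the arm, as the interface text tells. Shifts and turns lie within -1 to 1; 1 stands for 100 mm of shift or 0.5 rad of turn. Its arguments: {"type":"object","properties":{"increments":{"type":"array"}},"required":["increments"]}

```bash
ls; mkdir -p pics
cat > h.py <<'E'
from bench import arm
import numpy as np, cv2
from scipy.spatial.transform import Rotation as R
def shot(name,fn):
    p=arm.get_image(name); cv2.imwrite('pics/'+fn,p['img'][:,:,::-1]); return p
def ray(p,uv):
    x=(uv[0]-p['cx'])/p['fx']; y=(uv[1]-p['cy'])/p['fy']
    T=np.array(p['pose']); d=T[:3,:3]@np.array([x,-y,-1]); return T[:3,3],d/np.linalg.norm(d)
def proj(p,X):
    T=np.array(p['pose']); c=T[:3,:3].T@(np.atleast_2d(X)-T[:3,3]).T
    return np.stack([p['cx']+p['fx']*c[0]/-c[2], p['cy']+p['fy']*(-c[1])/-c[2]],1)
E
python3 - <<'E'
from h import *
s=arm.read_state(); print(s)
for n in ['scene','side','wrist']:
    p=shot(n,n+'0.png'); print(n,{k:v for k,v in p.items() if k not in('img','pose')}, np.round(p['pose'],3).tolist())
    for l in ['carton','mouth','flap_back','flap_front','flap_left','flap_right','jar_lid','tray']:
        try:
            m=arm.mark_of(l,p); o=arm.outline_of(l,p)
            print(l,[(np.round(a['at'],1).tolist(),round(a['conf'],2)) for a in m[:2]],[(np.round(a['box']).tolist(),round(a['conf'],2)) for a in o[:2]])
        except Exception as e: print(l,e)
print(arm.read_state()['clock'])
E
```

```text
pics
{'clock': 0.0, 'joints': array([ 2.58623544e-01,  3.85525896e-01,  6.65370601e-03, -5.10707926e-04,
       -1.19401293e+00, -2.58571526e-01]), 'joint_vel': array([ 3.82708653e-04, -6.38180003e-05,  1.59189342e-03, -9.39778718e-04,
        5.68104445e-04, -1.57615779e-03]), 'joint_efforts': array([-9.55001960e-04, -3.92286408e+01,  1.88399577e+01,  4.18616563e+00,
       -4.72148502e-03,  8.27910434e-07]), 'position': array([6.24575635e+02, 4.36595093e-02, 3.02849105e+02]), 'ee_rot': array([-0.70705816,  0.70715459,  0.00073026, -0.00078347]), 'contact_force': array([ 0.06004499,  0.0181605 , -0.15727504]), 'wrist_torque': array([-0.00115689, -0.00483906,  0.02137314]), 'gripper_width': 85.37061555047137}
scene {'fx': 487.473344355504, 'fy': 487.473344355504, 'cx': 316.22032200859013, 'cy': 199.11821069944835, 'shot': 1} [[0.762, 0.424, -0.49, 60.861], [-0.648, 0.503, -0.571, -532.557], [0.005, 0.753, 0.658, 773.375], [0.0, 0.0, 0.0, 1.0]]
carton [([370.2, 256.6], 0.65)] [([359.0, 230.0, 135.0, 141.0], 0.83)]
mouth [([343.5, 215.9], 0.5)] [([354.0, 237.0, 29.0, 66.0], 0.64)]
flap
[... 798 characters left out ...]
nows: carton, jar_lid, mouth, tray
jar_lid [] []
tray [([327.6, 305.2], 0.77)] [([325.0, 303.0, 82.0, 76.0], 0.72)]
wrist {'fx': 305.01556221558195, 'fy': 305.01556221558195, 'cx': 314.86797010182744, 'cy': 200.44675934657377, 'shot': 3} [[-1.0, 0.0, 0.0, 624.903], [-0.001, -0.965, -0.263, -67.095], [0.0, -0.263, 0.965, 373.963], [0.0, 0.0, 0.0, 1.0]]
carton [] [([447.0, 124.0, 384.0, 248.0], 0.73)]
mouth [] []
flap_back it knows: carton, jar_lid, mouth, tray
flap_front it knows: carton, jar_lid, mouth, tray
flap_left it knows: carton, jar_lid, mouth, tray
flap_right it knows: carton, jar_lid, mouth, tray
jar_lid [] []
tray [([413.9, 277.7], 0.86)] [([419.0, 289.0, 107.0, 103.0], 0.96)]
1.35
```

View images.

View pics/scene0.png

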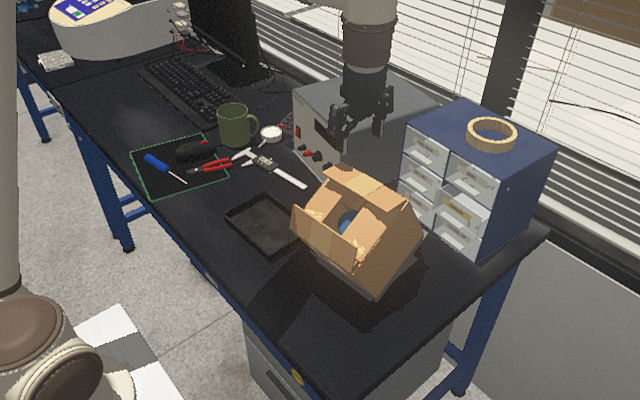

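View pics/side0.png

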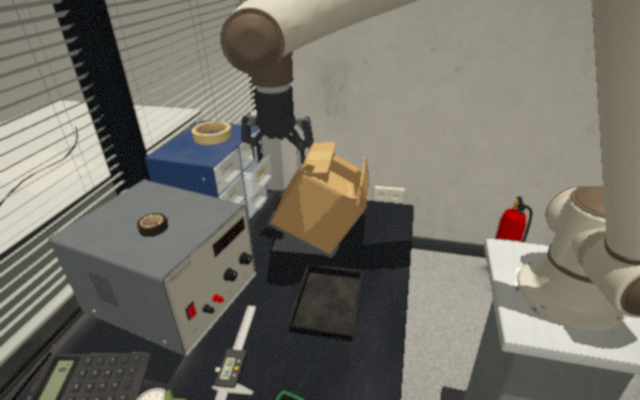

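View pics/wrist0.png

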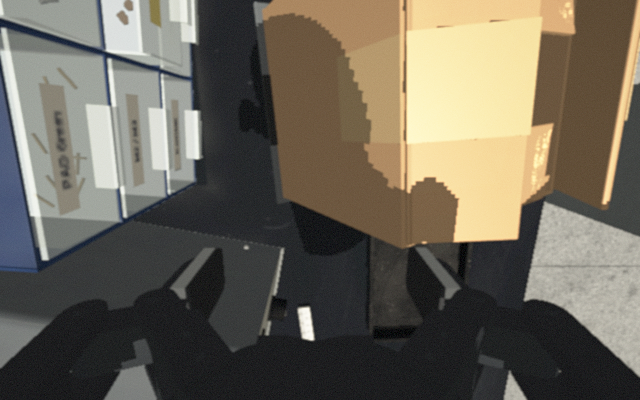

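```bash
cat >> h.py <<'E'
TH=np.pi/6
def carton_T(x,y,yaw):
    Rz=R.from_euler('z',yaw).as_matrix(); Rt=R.from_euler('y',-TH).as_matrix()
    Rm=Rz@Rt; b=np.array([x,y,50.]); return Rm,b+Rm@np.array([0,0,155.]),b
def flap_pts(name,a,n=55.,w0=None,thick=0):
    c,s=np.cos(a),np.sin(a)
    if name in('back','front'):
        sg=1 if name=='back' else -1
        return np.array([[sg*(78-d*c),y,d*s] for d,y in((0,-76),(0,76),(n,76),(n,-76))])
    sg=1 if name=='left' else -1
    return np.array([[x,sg*(78-d*c),d*s] for d,x in((0,-55),(0,55),(n,40),(n,-40))])
BOX=np.array([[i,j,k] for i in(-80,80) for j in(-80,80) for k in(-155,0)],float)
def sil(p,par):
    x,y,yaw,ab,af=par; Rm,m,b=carton_T(x,y,yaw); im=np.zeros((400,640),np.uint8)
    for P in(BOX,flap_pts('back',ab),flap_pts('front',af)):
        q=proj(p,P@Rm.T+m); cv2.fillConvexPoly(im,cv2.convexHull(np.round(q*16).astype(np.int32)),1,shift=4)
    return im.astype(bool)
E
cat > fit.py <<'E'
from h import *
import pickle
ps=[]
for n in ['scene','side','wrist']:
    p=arm.get_image(n); o=arm.outline_of('carton',p); t=arm.outline_of('tray',p); tm=arm.mark_of('tray',p)
    ps.append((n,p,o[0]['pixels'],t[0]['pixels'],tm[0]['at']))
    C,d=ray(p,tm[0]['at']); X=C-d*C[2]/d[2]; print('tray',n,X.round(1))
pickle.dump(ps,open('d0.pkl','wb'))
from scipy.optimize import minimize
def cost(q):
    c=0
    for n,p,m,_,_ in ps:
        s=sil(p,q); 
        c+=1-(s&m).sum()/max(1,(s|m).sum())
    return c
C,d=ray(ps[0][1],(370,256.6)); X=C-d*C[2]/d[2]; print(X)
best=None
for yaw in(-.3,-.15,0,.15,.3):
    x0=np.array([X[0],X[1],yaw,.7,.7])
    sx=np.vstack([x0]+[x0+np.eye(5)[i]*[15,15,.1,.15,.15][i] for i in range(5)])
    r=minimize(cost,x0,method='Nelder-Mead',options=dict(initial_simplex=sx,maxiter=400,xatol=1e-3,fatol=1e-5))
    print(r.x.round(3),r.fun)
    if best is None or r.fun<best.fun: best=r
for n,p,m,_,_ in ps:
    im=p['img'][:,:,::-1].copy(); s=sil(p,best.x); print(n,(s&m).sum()/(s|m).sum())
    Rm,mo,b=carton_T(*best.x[:3])
    for P in (BOX[[0,1,3,2,0,4,5,7,6,4]],flap_pts('back',best.x[3]),flap_pts('front',best.x[4])):
        cv2.polylines(im,[np.round(proj(p,P@Rm.T+mo)).astype(np.int32)],True,(0,255,0),1)
    cs,_=cv2.findContours(m.astype(np.uint8),0,1); cv2.drawContours(im,cs,-1,(0,0,255),1)
    cv2.imwrite(f'pics/fit_{n}.png',im)
E
python3 fit.py
```

```text
tray scene [483.6 138.4  -0. ]
tray side [488.7 146.5   0. ]
tray wrist [491.2 142.    0. ]
[604.20251107 -76.00679348   0.        ]
[ 5.92829e+02 -7.95360e+01  7.00000e-02  6.32000e-01  9.09000e-01] 0.270194166570462
[ 5.93022e+02 -7.92640e+01  6.80000e-02  6.37000e-01  9.09000e-01] 0.27052284806591287
[ 5.92834e+02 -7.95200e+01  7.00000e-02  6.37000e-01  9.05000e-01] 0.2702581326453216
[ 5.93446e+02 -7.98320e+01  7.40000e-02  7.74000e-01  9.18000e-01] 0.2802199454295865
[ 5.93263e+02 -7.76530e+01  8.80000e-02  6.15000e-01  9.06000e-01] 0.2782348361436434
scene 0.8902818606259727
side 0.8666752049180327
wrist 0.9728487678855325
```

```bash
cd pics; python3 -c "
import cv2,numpy as np
a=cv2.imread('fit_scene.png')[130:330,240:460];b=cv2.imread('fit_side.png')[120:360,230:410]
a=cv2.resize(a,None,fx=1.8,fy=1.8,interpolation=2);b=cv2.resize(b,(int(180*1.9),int(240*1.9)))
c=np.zeros((456,740,3),np.uint8);c[:a.shape[0],:a.shape[1]]=a;c[:b.shape[0],397:397+b.shape[1]]=b
cv2.imwrite('fitc.png',c)"
```

```text
(no output)
```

View pics/fitc.png

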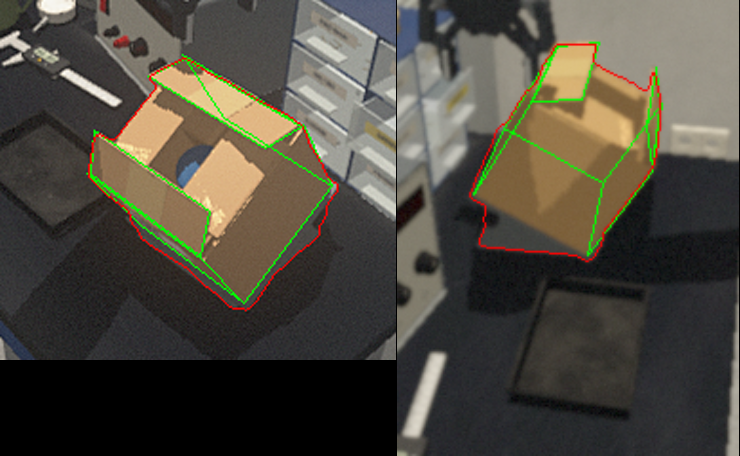

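View pics/fit_wrist.png

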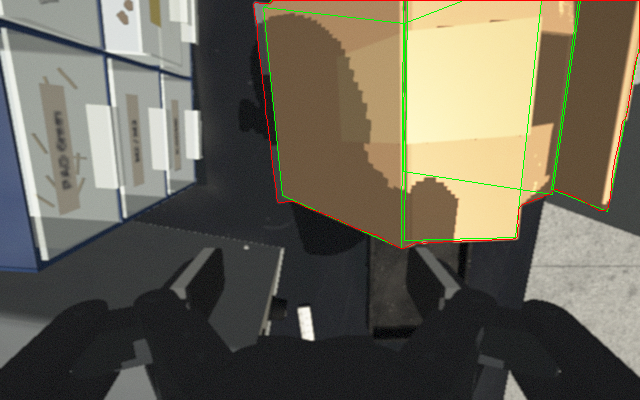

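```bash
cat > fit2.py <<'E'
from h import *
import pickle
from scipy.optimize import minimize
ps=pickle.load(open('d0.pkl','rb'))
bm=[]
for n,p,m,_,_ in ps:
    i=p['img'].astype(float); b=m&(i[:,:,0]>i[:,:,2]*1.3+8); b=cv2.morphologyEx(b.astype(np.uint8),cv2.MORPH_CLOSE,np.ones((5,5)))
    cs,_=cv2.findContours(b,0,1); c=max(cs,key=cv2.contourArea); z=np.zeros_like(b); cv2.drawContours(z,[c],-1,1,-1); bm.append(z>0)
def cost(q): return sum(1-(s&m).sum()/(s|m).sum() for s,m in((sil(p[1],q),m) for p,m in zip(ps,bm)))
x0=np.array([593,-79.5,.07,.63,.905])
sx=np.vstack([x0]+[x0+np.eye(5)[i]*[8,8,.06,.15,.1][i] for i in range(5)])
r=minimize(cost,x0,method='Nelder-Mead',options=dict(initial_simplex=sx,maxiter=500,xatol=1e-3,fatol=1e-5)); print(r.x.round(3),r.fun)
# tray
def tsil(p,q):
    Rz=R.from_euler('z',q[2]).as_matrix(); P=np.array([[i*63.5,j*89,k] for i in(-1,1) for j in(-1,1) for k in(0,23)])@Rz.T+[q[0],q[1],0]
    im=np.zeros((400,640),np.uint8); cv2.fillConvexPoly(im,cv2.convexHull(np.round(proj(p,P)*16).astype(np.int32)),1,shift=4); return im>0
tc=lambda q: sum(1-(s&m[3]).sum()/(s|m[3]).sum() for s,m in((tsil(p[1],q),p) for p in ps[:2]))
for y in(-.2,0,.2):
    x0=np.array([488,142,y]); sx=np.vstack([x0]+[x0+np.eye(3)[i]*[8,8,.1][i] for i in range(3)])
    t=minimize(tc,x0,method='Nelder-Mead',options=dict(initial_simplex=sx)); print('tray',t.x.round(3),t.fun)
Rm,m,b=carton_T(*r.x[:3]); print('mouth',m.round(1)); print(Rm.round(3))
E
python3 fit2.py
```

```text
[ 5.92517e+02 -7.93920e+01  6.70000e-02  6.37000e-01  8.97000e-01] 0.05595763411190713
tray [4.91907e+02 1.37236e+02 5.50000e-02] 0.26081720379407636
tray [4.92938e+02 1.40834e+02 2.80000e-02] 0.2629314572927416
tray [4.92803e+02 1.38772e+02 4.90000e-02] 0.26519749835561135
mouth [515.2 -84.5 184.2]
[[ 0.864 -0.066 -0.499]
 [ 0.058  0.998 -0.033]
 [ 0.5    0.     0.866]]
```

```bash
cat >> h.py <<'E'
CP=(592.5,-79.4,.067); Rm,M,_b=carton_T(*CP)
def toolR(phi=0,lean=0):
    """tool z down; lean: rad towards mouth axis (0 world-vertical, TH aligned); phi: tilt about mouth x, + = shaft leans to -y (pushes left)"""
    yaw=R.from_euler('z',CP[2])
    base=np.array([[0,-1,0],[-1,0,0],[0,0,-1]]).T  # cols: x=-y, y=-x, z=-z
    return (yaw*R.from_euler('y',-lean)*R.from_euler('x',phi)).as_matrix()@np.array([[0,-1,0],[-1,0,0],[0,0,-1.]]).T
def plan(goals,L=73,cur=None):
    s=arm.read_state(); R0=R.from_quat(s['ee_rot']).as_matrix(); p0=np.array(s['position'])
    print('t',round(s['clock'],2),'pos',p0.round(1),'F',np.round(s['contact_force'],1),'w',round(s['gripper_width'],1))
    for g,Rg in goals:
        w=M+Rm@np.array(g,float)-L*Rg[:,2]
        d=R0.T@(w-p0)/100; rv=R.from_matrix(R0.T@Rg).as_rotvec()/.5
        print(g,'tcp',w.round(),'d',d.round(3),'rot',rv.round(3))
E
python3 - <<'E'
from h import *
V=toolR()
plan([((30,0,100),V),((0,0,60),V),((0,0,22),V)])
E
```

```text
t 1.95 pos [625.    0.  303.9] F [-0.1 -0.4 -0.3] w 85.8
(30, 0, 100) tcp [491. -86. 359.] d [ 0.862  1.338 -0.549] rot [-0.     0.    -0.134]
(0, 0, 60) tcp [485. -87. 309.] d [ 0.866  1.398 -0.053] rot [-0.     0.    -0.134]
(0, 0, 22) tcp [504. -85. 276.] d [0.853 1.208 0.276] rot [-0.     0.    -0.134]
```

Call:
apply_moves(increments=[[[0.1,0.1,-0.4,0,0,0,-1],[0.3,0.4,-0.55,0,0,-0.1,-1],[0.6,0.8,-0.55,0,0,-0.134,-1],[0.86,1.0,-0.55,0,0,-0.134,-1],[0.86,1.0,-0.55,0,0,-0.134,-1],[0.86,1.0,-0.55,0,0,-0.134,-1]]])

```text
clock: 2.55
position: [524.7, -86.4, 359.5]
ee_rot: [0.73, -0.683, 0.0, -0.001]
contact_force: [0.7, 1.6, 0.6]
gripper_width: 0.4
```

Run:
```python
from h import *
V=toolR()
plan([((10,0,75),V),((0,0,60),V),((0,0,22),V)])
p=shot('scene','s1.png'); q=shot('side','d1.png'); w=shot('wrist','w1.png')
s=arm.read_state(); Rt=R.from_quat(s['ee_rot']).as_matrix(); 
for c in(p,q,w): print([proj(c,s['position']+Rt[:,2]*l).round(0).tolist() for l in(0,73,86)])
a=p['img'][60:260,240:460,::-1];b=q['img'][60:260,200:420,::-1]
o=np.hstack([cv2.resize(x,None,fx=1.8,fy=1.8,interpolation=2) for x in(a,b)]);cv2.imwrite('pics/c1.png',o)
```

```text
t 2.55 pos [524.7 -86.4 359.5] F [0.7 1.6 0.6] w 0.4
(10, 0, 75) tcp [486. -87. 327.] d [-0.024  0.383  0.323] rot [-0.003  0.    -0.002]
(0, 0, 60) tcp [485. -87. 309.] d [-0.024  0.395  0.503] rot [-0.003  0.    -0.002]
(0, 0, 22) tcp [504. -85. 276.] d [-0.024  0.205  0.832] rot [-0.003  0.    -0.002]
[[[356.0, 128.0]], [[354.0, 166.0]], [[353.0, 172.0]]]
[[[333.0, 100.0]], [[333.0, 133.0]], [[333.0, 138.0]]]
[[[314.0, 366.0]], [[314.0, 254.0]], [[314.0, 244.0]]]
```

View pics/c1.png

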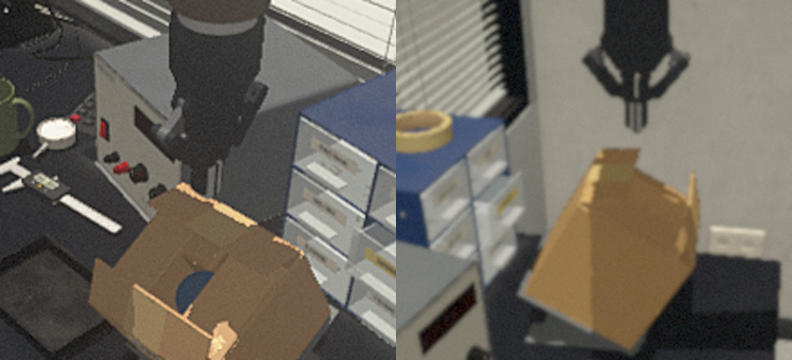

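View pics/w1.png

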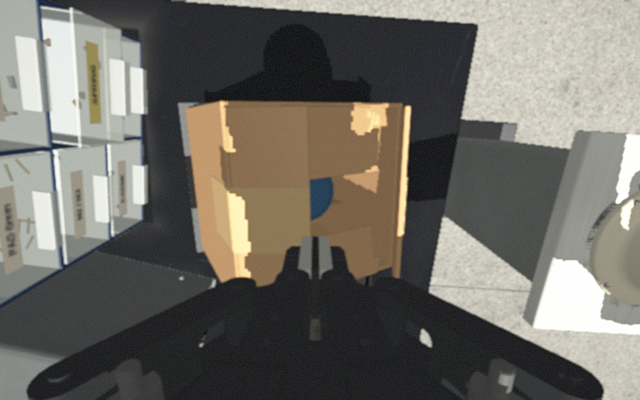

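Call:
apply_moves(increments=[[[-0.024,0.25,0.1,0,0,0,-1],[-0.024,0.46,0.3,0,0,0,-1],[-0.024,0.46,0.54,0,0,0,-1],[-0.024,0.4,0.65,0,0,0,-1],[-0.024,0.34,0.76,0,0,0,-1],[-0.024,0.28,0.87,0,0,0,-1],[-0.024,0.28,0.87,0,0,0,-1]]])

```text
clock: 3.4
position: [497.8, -85.2, 270.2]
ee_rot: [0.73, -0.683, -0.001, 0.001]
contact_force: [0.0, 1.1, -0.1]
gripper_width: -0.1
```

Run:
```python
from h import *
V=toolR()
plan([((x,0,z),V) for x,z in((20,22),(50,24),(80,26),(100,26),(110,26))])
p=shot('scene','s2.png'); q=shot('side','d2.png'); w=shot('wrist','w2.png')
a=p['img'][60:260,240:460,::-1];b=q['img'][60:260,200:420,::-1]
o=np.hstack([cv2.resize(x,None,fx=1.8,fy=1.8,interpolation=2) for x in(a,b)]);cv2.imwrite('pics/c2.png',o)
```

```text
t 3.4 pos [497.8 -85.2 270.2] F [ 0.   1.1 -0.1] w -0.1
(20, 0, 22) tcp [521. -84. 286.] d [ 0.006 -0.236 -0.162] rot [ 0.006 -0.     0.   ]
(50, 0, 24) tcp [546. -82. 303.] d [ 0.006 -0.486 -0.33 ] rot [ 0.006 -0.     0.   ]
(80, 0, 26) tcp [571. -81. 320.] d [ 0.006 -0.735 -0.498] rot [ 0.006 -0.     0.   ]
(100, 0, 26) tcp [589. -80. 330.] d [ 0.006 -0.908 -0.599] rot [ 0.006 -0.     0.   ]
(110, 0, 26) tcp [597. -79. 335.] d [ 0.006 -0.994 -0.649] rot [ 0.006 -0.     0.   ]
```

View pics/c2.png

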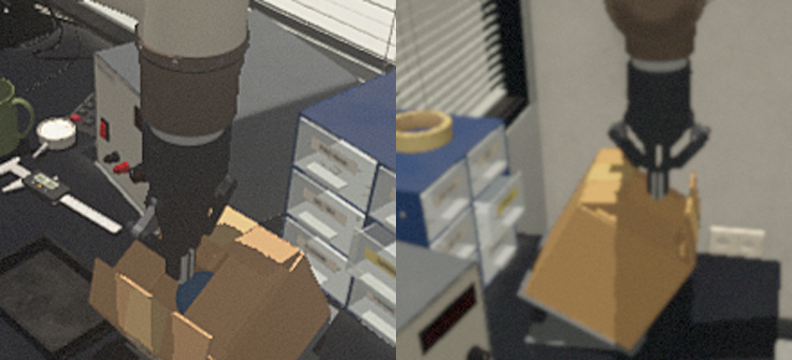

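View pics/w2.png

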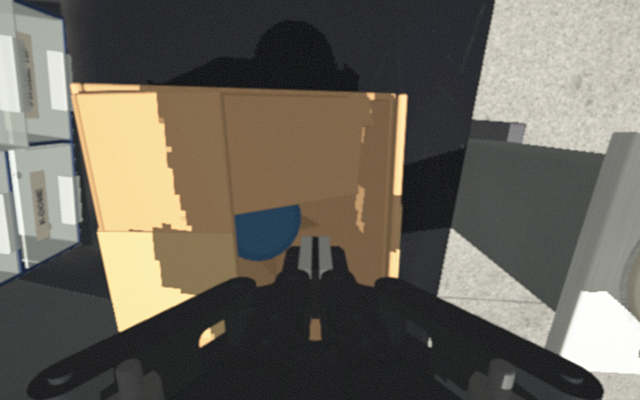

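Call:
apply_moves(increments=[[[0.006,-0.1,-0.07,0,0,0,-1],[0.006,-0.2,-0.14,0,0,0,-1],[0.006,-0.3,-0.205,0,0,0,-1],[0.006,-0.4,-0.27,0,0,0,-1],[0.006,-0.5,-0.34,0,0,0,-1],[0.006,-0.6,-0.41,0,0,0,-1],[0.006,-0.7,-0.475,0,0,0,-1],[0.006,-0.8,-0.54,0,0,0,-1],[0.006,-0.9,-0.595,0,0,0,-1],[0.006,-0.92,-0.605,0,0,0,-1]]])

```text
clock: 4.55
position: [589.3, -80.1, 333.9]
ee_rot: [0.73, -0.683, 0.001, -0.001]
contact_force: [-1.2, -0.6, 1.3]
gripper_width: 0.3
```

```bash
cat >> h.py <<'E'
def look(k):
    p=shot('scene',f's{k}.png'); q=shot('side',f'd{k}.png'); w=shot('wrist',f'w{k}.png')
    a=p['img'][80:330,240:450,::-1];b=q['img'][80:330,210:420,::-1]
    o=np.hstack([cv2.resize(x,None,fx=1.5,fy=1.5,interpolation=2) for x in(a,b)])
    ww=cv2.resize(w['img'][:,:,::-1],(0,0),fx=.28,fy=.28)
    cv2.imwrite(f'pics/c{k}.png',np.hstack([o,cv2.copyMakeBorder(cv2.resize(w['img'][:,:,::-1],(160,100)),0,o.shape[0]-100,0,0,0)])); 
    return p,q,w
E
python3 - <<'E'
from h import *
V=toolR()
plan([((x,0,z),V) for x,z in((60,35),(10,35),(-8,22))])
look(3)
E
```

```text
t 4.55 pos [589.3 -80.1 333.9] F [-1.2 -0.6  1.3] w 0.3
(60, 0, 35) tcp [550. -82. 318.] d [-0.004  0.399  0.163] rot [-0.005 -0.001 -0.   ]
(10, 0, 35) tcp [506. -85. 293.] d [-0.004  0.832  0.412] rot [-0.005 -0.001 -0.   ]
(-8, 0, 22) tcp [497. -86. 272.] d [-0.004  0.924  0.614] rot [-0.005 -0.001 -0.   ]
```

View pics/c3.png

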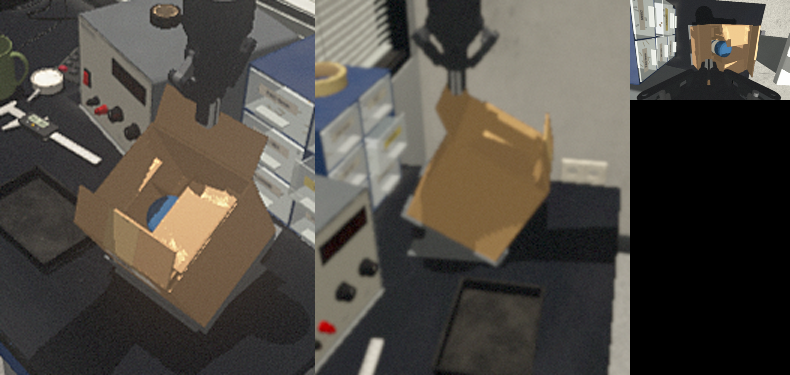

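Call:
apply_moves(increments=[[[0,-0.04,0.015,0,0,0,-1],[0,-0.08,0.03,0,0,0,-1],[0,-0.08,0.03,0,0,0,-1],[0,0.1,0.03,0,0,0,-1],[0,0.4,0.16,0,0,0,-1],[0,0.65,0.3,0,0,0,-1],[0,0.83,0.42,0,0,0,-1],[0,0.92,0.59,0,0,0,-1],[0,0.92,0.61,0,0,0,-1]]])

```text
clock: 5.6
position: [495.0, -86.2, 269.9]
ee_rot: [0.73, -0.683, -0.001, 0.001]
contact_force: [0.8, 0.6, 0.2]
gripper_width: 0.2
```

```bash
cat >> h.py <<'E'
def draw(p,fl,fn,crop):
    im=cv2.resize(p['img'][:,:,::-1],None,fx=3,fy=3,interpolation=cv2.INTER_CUBIC)
    for n,a in fl.items():
        for aa,c in zip(a,((0,0,255),(0,255,0),(255,0,0))):
            q=(proj(p,flap_pts(n,aa)@Rm.T+M)+.5)*3
            cv2.polylines(im,[np.round(q).astype(np.int32)],True,c,1)
    x0,x1,y0,y1=[3*c for c in crop]; cv2.imwrite('pics/'+fn,im[y0:y1,x0:x1])
E
python3 - <<'E'
from h import *
V=toolR()
plan([((x,0,z),V) for x,z in((-30,22),(-60,24),(-80,26),(-95,25),(-105,22))])
p,q,w=look(4)
draw(p,{'back':(2.0,2.3,2.6)},'f4.png',(270,450,130,300))
E
```

```text
t 5.6 pos [495.  -86.2 269.9] F [0.8 0.6 0.2] w 0.2
(-30, 0, 22) tcp [478. -87. 261.] d [-0.002  0.167  0.087] rot [ 0.007  0.001 -0.001]
(-60, 0, 24) tcp [451. -89. 248.] d [-0.002  0.437  0.22 ] rot [ 0.007  0.001 -0.001]
(-80, 0, 26) tcp [433. -90. 240.] d [-0.002  0.619  0.304] rot [ 0.007  0.001 -0.001]
(-95, 0, 25) tcp [421. -91. 231.] d [-0.002  0.744  0.388] rot [ 0.007  0.001 -0.001]
(-105, 0, 22) tcp [413. -91. 224.] d [-0.002  0.815  0.464] rot [ 0.007  0.001 -0.001]
```

View pics/f4.png

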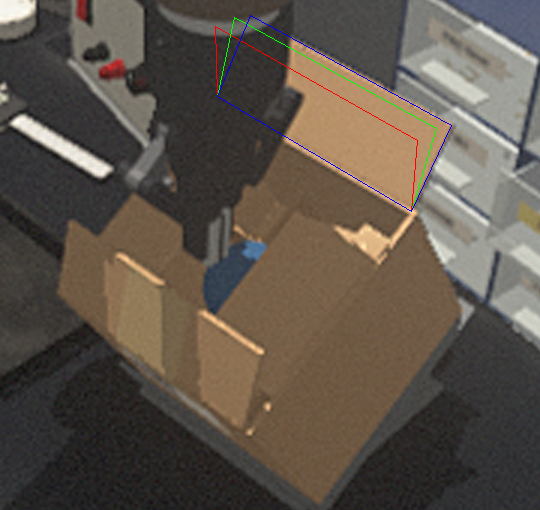

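View pics/c4.png

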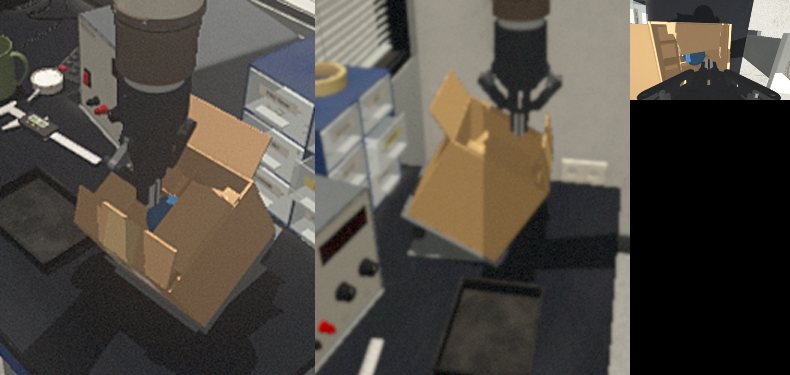

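Call:
apply_moves(increments=[[[0,0.1,0.05,0,0,0,-1],[0,0.2,0.1,0,0,0,-1],[0,0.3,0.15,0,0,0,-1],[0,0.4,0.2,0,0,0,-1],[0,0.5,0.25,0,0,0,-1],[0,0.6,0.295,0,0,0,-1],[0,0.7,0.36,0,0,0,-1],[0,0.78,0.42,0,0,0,-1],[0,0.83,0.47,0,0,0,-1],[0,0.84,0.48,0,0,0,-1]]])

```text
clock: 6.75
position: [412.1, -91.8, 222.8]
ee_rot: [0.73, -0.683, -0.001, 0.001]
contact_force: [-0.0, -0.4, 2.0]
gripper_width: 0.1
```

Run:
```python
from h import *
V=toolR()
plan([((x,0,z),V) for x,z in((-95,35),(-60,50),(0,60))])
p,q,w=look(5)
draw(p,{'front':(2.0,2.3,2.6)},'f5.png',(250,430,130,300))
draw(q,{'front':(2.0,2.3,2.6),'back':(2.0,2.3,2.6)},'g5.png',(250,430,100,270))
```

```text
t 6.75 pos [412.1 -91.8 222.8] F [-0.  -0.4  2. ] w 0.1
(-95, 0, 35) tcp [416. -91. 240.] d [-0.003 -0.035 -0.172] rot [ 0.003  0.    -0.   ]
(-60, 0, 50) tcp [438. -90. 271.] d [-0.003 -0.263 -0.478] rot [ 0.003  0.    -0.   ]
(0, 0, 60) tcp [485. -87. 309.] d [-0.003 -0.732 -0.865] rot [ 0.003  0.    -0.   ]
```

View pics/f5.png

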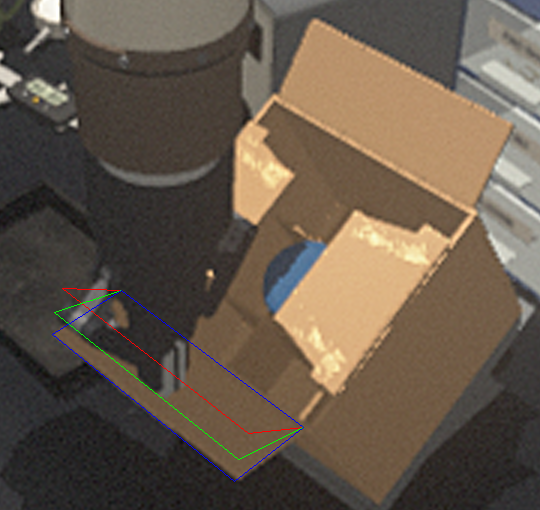

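View pics/g5.png

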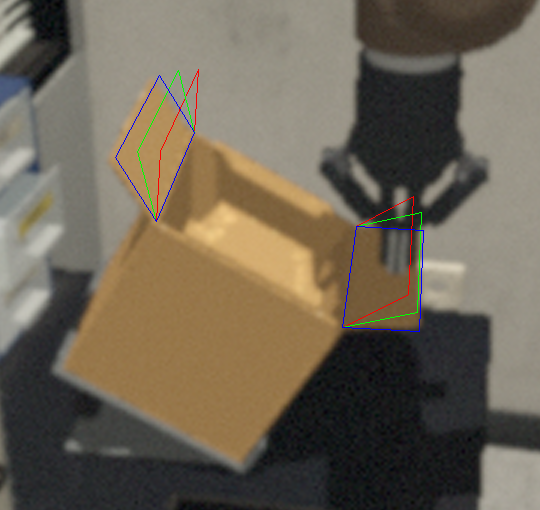

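Run:
```python
from h import *
V=toolR()
plan([((-60,0,60),V),((-20,-5,80),toolR(.25,.3)),((0,-5,80),toolR(.5,.5)),((0,-40,70),toolR(.6,TH))])
```

```text
t 6.9 pos [413.1 -91.7 223.3] F [ 0.5  0.3 -0.3] w 0.3
(-60, 0, 60) tcp [433. -90. 279.] d [-0.002 -0.203 -0.559] rot [ 0.001 -0.     0.   ]
(-20, -5, 80) tcp [ 439. -113.  311.] d [ 0.228 -0.24  -0.878] rot [ 0.598 -0.496 -0.075]
(0, -5, 80) tcp [ 447. -129.  310.] d [ 0.398 -0.315 -0.864] rot [ 0.98  -0.979 -0.25 ]
(0, -40, 70) tcp [ 456. -170.  297.] d [ 0.81  -0.371 -0.737] rot [ 1.016 -1.172 -0.314]
```

Call:
apply_moves(increments=[[[0,-0.1,-0.4,0,0,0,-1],[0,-0.2,-0.6,0,0,0,-1],[0.05,-0.2,-0.8,0.2,-0.18,0,-1],[0.13,-0.22,-0.88,0.4,-0.35,-0.04,-1],[0.23,-0.24,-0.88,0.6,-0.5,-0.08,-1],[0.32,-0.28,-0.87,0.8,-0.75,-0.16,-1],[0.4,-0.315,-0.864,0.98,-0.98,-0.25,-1],[0.4,-0.315,-0.864,0.98,-0.98,-0.25,-1]]])

```text
clock: 7.7
position: [447.9, -132.3, 309.6]
ee_rot: [0.725, -0.598, -0.011, -0.341]
contact_force: [-0.1, -0.5, -0.6]
gripper_width: -0.2
```

Run:
```python
from h import *
A=toolR(.6,TH)
plan([((0,y,z),A) for y,z in ((-15,40),(15,-10))])
p,q,w=look(6)
draw(p,{'left':(.1,.18,.26),'right':(.1,.18,.26)},'f6.png',(270,450,130,300))
draw(q,{'left':(.1,.18,.26),'right':(.1,.18,.26)},'g6.png',(250,430,100,270))
im=w['img'][:,:,::-1].copy()
for n in('left','right'):
  for a,c in((.1,(0,0,255)),(.18,(0,255,0)),(.26,(255,0,0))): cv2.polylines(im,[np.round(proj(w,flap_pts(n,a)@Rm.T+M)).astype(np.int32)],True,c,1)
cv2.imwrite('pics/h6.png',im)
```

```text
t 7.7 pos [ 447.9 -132.3  309.6] F [-0.1 -0.5 -0.6] w -0.2
(0, -15, 40) tcp [ 469. -144.  271.] d [0.324 0.008 0.319] rot [ 0.029 -0.198 -0.031]
(0, 15, -10) tcp [ 492. -112.  228.] d [ 0.301 -0.001  0.901] rot [ 0.029 -0.198 -0.031]
```

View pics/f6.png

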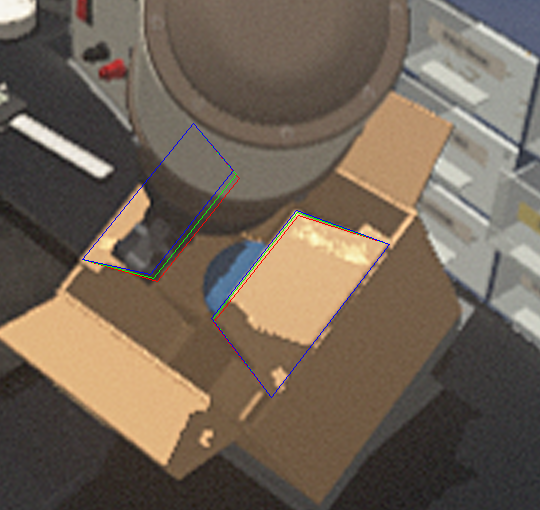

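View pics/h6.png

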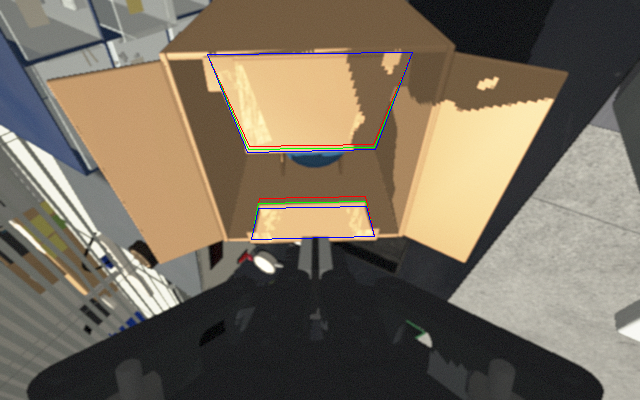

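Call:
apply_moves(increments=[[[0.16,0,0.1,0.01,-0.1,-0.015,-1],[0.32,0.005,0.25,0.03,-0.2,-0.03,-1],[0.324,0.005,0.32,0.03,-0.2,-0.03,-1],[0.316,0.005,0.5,0.03,-0.2,-0.03,-1],[0.31,0,0.7,0.03,-0.2,-0.03,-1],[0.304,0,0.84,0.03,-0.2,-0.03,-1],[0.301,0,0.9,0.03,-0.2,-0.03,-1],[0.301,0,0.9,0.03,-0.2,-0.03,-1]]])

```text
clock: 8.65
position: [490.8, -108.8, 227.7]
ee_rot: [0.728, -0.573, -0.041, -0.374]
contact_force: [0.5, -0.8, 0.6]
gripper_width: 0.1
```

Run:
```python
from h import *
A=toolR(.6,TH)
plan([((0,y,z),A) for y,z in ((22,-8),(30,-4),(38,2),(46,9),(54,16),(62,21),(70,24),(80,26),(90,26),(100,25),(108,22))])
p,q,w=look(7)
```

```text
t 8.65 pos [ 490.8 -108.8  227.7] F [ 0.5 -0.8  0.6] w 0.1
(0, 22, -8) tcp [ 490. -106.  229.] d [-0.036 -0.008  0.005] rot [0.013 0.003 0.007]
(0, 30, -4) tcp [488. -98. 233.] d [-0.125 -0.008  0.017] rot [0.013 0.003 0.007]
(0, 38, 2) tcp [484. -90. 238.] d [-0.225 -0.009  0.013] rot [0.013 0.003 0.007]
(0, 46, 9) tcp [480. -82. 244.] d [-0.33  -0.009  0.   ] rot [0.013 0.003 0.007]
(0, 54, 16) tcp [476. -74. 250.] d [-0.436 -0.009 -0.012] rot [0.013 0.003 0.007]
(0, 62, 21) tcp [473. -67. 255.] d [-0.53  -0.01  -0.008] rot [0.013 0.003 0.007]
(0, 70, 24) tcp [471. -59. 257.] d [-0.613 -0.01   0.013] rot [0.013 0.003 0.007]
(0, 80, 26) tcp [470. -49. 259.] d [-0.707 -0.01   0.053] rot [0.013 0.003 0.007]
(0, 90, 26) tcp [469. -39. 259.] d [-0.789 -0.011  0.109] rot [0.013 0.003 0.007]
(0, 100, 25) tcp [469. -29. 258.] d [-0.866 -0.012  0.174] rot [0.013 0.003 0.007]
(0, 108, 22) tcp [470. -21. 255.] d [-0.915 -0.012  0.244] rot [0.013 0.003 0.007]
```

View pics/c7.png

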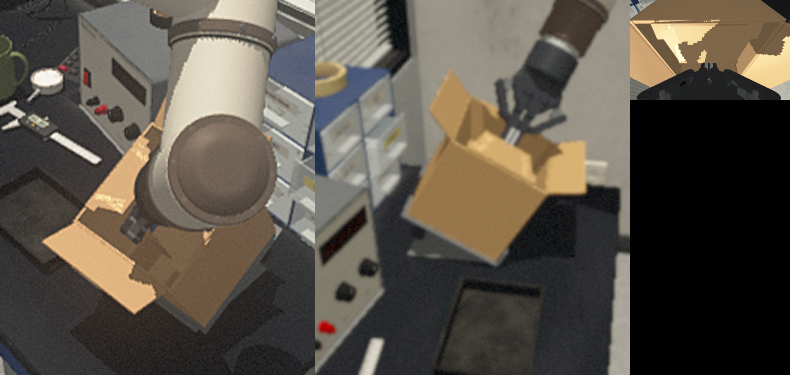

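View pics/w7.png

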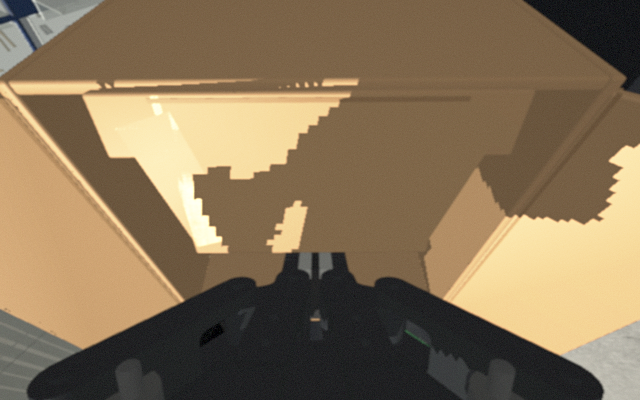

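Call:
apply_moves(increments=[[[-0.07,-0.01,0.01,0,0,0,-1],[-0.15,-0.01,0.015,0,0,0,-1],[-0.225,-0.01,0.013,0,0,0,-1],[-0.33,-0.01,0,0,0,0,-1],[-0.436,-0.01,-0.012,0,0,0,-1],[-0.53,-0.01,-0.008,0,0,0,-1],[-0.62,-0.01,0.015,0,0,0,-1],[-0.71,-0.01,0.053,0,0,0,-1],[-0.79,-0.01,0.109,0,0,0,-1],[-0.866,-0.01,0.174,0,0,0,-1]]])

```text
clock: 9.8
position: [468.6, -28.9, 258.2]
ee_rot: [0.728, -0.573, -0.041, -0.374]
contact_force: [0.7, -0.8, 0.1]
gripper_width: -0.2
```

Run:
```python
from h import *
A=toolR(.6,TH)
plan([((0,y,z),A) for y,z in ((108,24),(113,22))]+[((0,60,60),A),((0,20,80),toolR(.2,TH))])
p,q,w=look(8)
draw(p,{'left':(2,2.3,2.6)},'f8.png',(230,450,130,300))
draw(q,{'left':(2,2.3,2.6)},'g8.png',(250,430,100,270))
```

```text
t 9.8 pos [468.6 -28.9 258.2] F [ 0.7 -0.8  0.1] w -0.2
(0, 108, 24) tcp [469. -21. 257.] d [-0.06  -0.     0.055] rot [0.009 0.001 0.005]
(0, 113, 22) tcp [469. -16. 255.] d [-0.09  -0.001  0.1  ] rot [0.009 0.001 0.005]
(0, 60, 60) tcp [454. -70. 288.] d [ 0.132  0.003 -0.513] rot [0.009 0.001 0.005]
(0, 20, 80) tcp [439. -84. 315.] d [ 0.065  0.004 -0.846] rot [0.008 0.801 0.007]
```

View pics/f8.png

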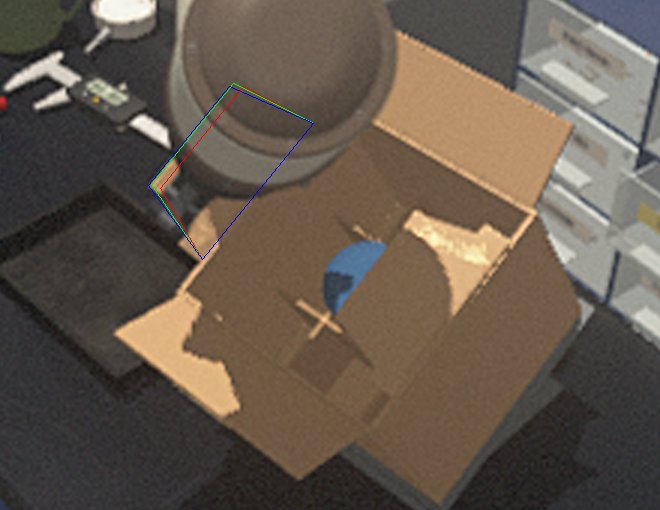

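View pics/g8.png

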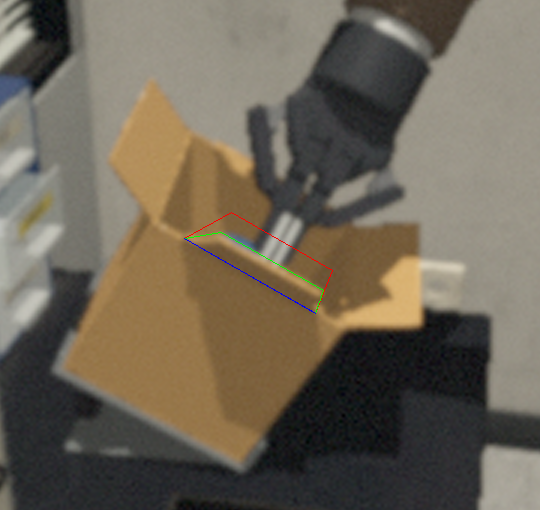

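Call:
apply_moves(increments=[[[-0.06,0,0.055,0,0,0,-1],[-0.06,0,0.055,0,0,0,-1],[-0.05,0,-0.2,0,0,0,-1],[0.13,0,-0.51,0,0,0,-1],[0.12,0,-0.6,0,0.25,0,-1],[0.09,0,-0.75,0,0.5,0,-1],[0.065,0,-0.846,0,0.8,0,-1],[0.065,0,-0.846,0,0.8,0,-1]]])

```text
clock: 10.75
position: [438.6, -84.4, 316.5]
ee_rot: [0.722, -0.635, 0.106, -0.252]
contact_force: [-0.7, 0.9, -0.4]
gripper_width: 0.0
```

Run:
```python
from h import *
A=toolR(-.6,TH)
plan([((0,5,80),toolR(-.2,TH)),((0,15,60),toolR(-.3,TH)),((0,15,40),A),((0,-15,-10),A)])
```

```text
t 10.75 pos [438.6 -84.4 316.5] F [-0.7  0.9 -0.4] w 0.0
(0, 5, 80) tcp [438. -70. 315.] d [-0.136 -0.001  0.04 ] rot [0.001 0.797 0.014]
(0, 15, 60) tcp [448. -52. 297.] d [-0.261 -0.002  0.287] rot [0.    0.997 0.014]
(0, 15, 40) tcp [461. -32. 271.] d [-0.395 -0.004  0.615] rot [-0.002  1.597  0.014]
(0, -15, -10) tcp [488. -60. 228.] d [-0.002 -0.002  1.046] rot [-0.002  1.597  0.014]
```

Call:
apply_moves(increments=[[[-0.04,0,0.01,0,0.25,0,-1],[-0.1,0,0.03,0,0.5,0.01,-1],[-0.15,0,0.08,0,0.75,0.01,-1],[-0.26,0,0.15,0,0.99,0.014,-1],[-0.26,0,0.2,0,0.99,0.014,-1],[-0.26,0,0.2,0,0.99,0.014,-1]]])

```text
clock: 11.35
position: [445.3, -66.8, 307.8]
ee_rot: [-0.675, 0.683, -0.26, 0.097]
contact_force: [0.9, -0.3, 1.1]
gripper_width: 0.3
```

Run:
```python
from h import *
A=toolR(-.6,TH)
plan([((0,15,40),A),((0,0,15),A),((0,-15,-10),A)])
```

```text
t 11.35 pos [445.3 -66.8 307.8] F [ 0.9 -0.3  1.1] w 0.3
(0, 15, 40) tcp [461. -32. 271.] d [-0.432  0.022  0.31 ] rot [ 0.039  0.684 -0.007]
(0, 0, 15) tcp [475. -46. 249.] d [-0.351  0.016  0.59 ] rot [ 0.039  0.684 -0.007]
(0, -15, -10) tcp [488. -60. 228.] d [-0.269  0.01   0.87 ] rot [ 0.039  0.684 -0.007]
```

Call:
apply_moves(increments=[[[-0.15,0,0.05,0,0.25,0,-1],[-0.3,0.01,0.12,0.02,0.5,0,-1],[-0.41,0.02,0.2,0.03,0.65,0,-1],[-0.41,0.02,0.26,0.03,0.65,0,-1],[-0.41,0.02,0.26,0.03,0.65,0,-1],[-0.41,0.02,0.26,0.03,0.65,0,-1]]])

```text
clock: 11.95
position: [458.9, -33.9, 276.0]
ee_rot: [-0.624, 0.689, -0.369, -0.009]
contact_force: [0.3, -0.6, -0.0]
gripper_width: -0.0
```

Run:
```python
from h import *
A=toolR(-.6,TH)
plan([((0,15,40),A),((0,0,15),A),((0,-15,-10),A)])
look(9)
```

```text
t 11.95 pos [458.9 -33.9 276. ] F [ 0.3 -0.6 -0. ] w -0.0
(0, 15, 40) tcp [461. -32. 271.] d [-0.047  0.001  0.036] rot [ 0.013  0.037 -0.007]
(0, 0, 15) tcp [475. -46. 249.] d [-0.059 -0.001  0.328] rot [ 0.013  0.037 -0.007]
(0, -15, -10) tcp [488. -60. 228.] d [-0.071 -0.002  0.619] rot [ 0.013  0.037 -0.007]
```

View pics/c9.png

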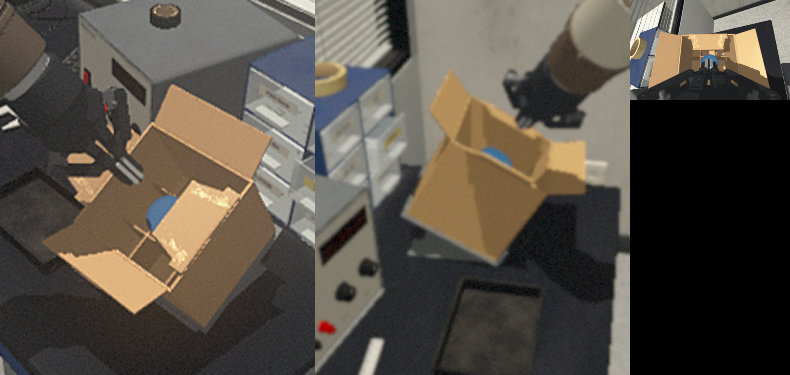

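View pics/w9.png

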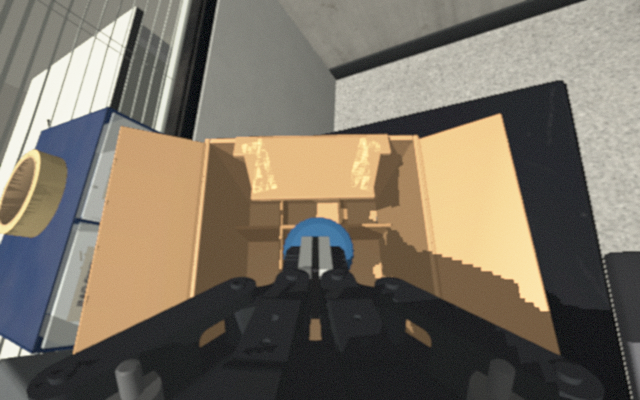

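Call:
apply_moves(increments=[[[-0.05,0,0.04,0.01,0.04,0,-1],[-0.055,0,0.2,0.01,0.04,0,-1],[-0.06,0,0.35,0.01,0.04,0,-1],[-0.065,0,0.48,0.01,0.04,0,-1],[-0.07,0,0.58,0.01,0.04,0,-1],[-0.07,0,0.62,0.01,0.04,0,-1],[-0.07,0,0.62,0.01,0.04,0,-1]]])

```text
clock: 12.8
position: [488.2, -60.6, 227.7]
ee_rot: [-0.62, 0.688, -0.377, -0.015]
contact_force: [0.0, -0.1, -0.3]
gripper_width: 0.1
```

Run:
```python
from h import *
A=toolR(-.6,TH)
plan([((0,-y,z),A) for y,z in ((22,-8),(30,-4),(38,2),(46,9),(54,16),(62,21),(70,24),(80,26),(90,26),(100,25),(108,24))])
look(10)
```

```text
t 12.8 pos [488.2 -60.6 227.7] F [ 0.  -0.1 -0.3] w 0.1
(0, -22, -8) tcp [488. -67. 229.] d [ 0.065 -0.002  0.021] rot [ 0.003 -0.004 -0.008]
(0, -30, -4) tcp [486. -75. 233.] d [ 0.154 -0.002  0.033] rot [ 0.003 -0.004 -0.008]
(0, -38, 2) tcp [484. -83. 238.] d [ 0.254 -0.003  0.029] rot [ 0.003 -0.004 -0.008]
(0, -46, 9) tcp [481. -92. 244.] d [ 0.359 -0.003  0.016] rot [ 0.003 -0.004 -0.008]
(0, -54, 16) tcp [ 478. -100.  250.] d [ 0.465 -0.004  0.004] rot [ 0.003 -0.004 -0.008]
(0, -62, 21) tcp [ 476. -108.  255.] d [ 0.559 -0.004  0.008] rot [ 0.003 -0.004 -0.008]
(0, -70, 24) tcp [ 475. -116.  257.] d [ 0.642 -0.004  0.029] rot [ 0.003 -0.004 -0.008]
(0, -80, 26) tcp [ 475. -126.  259.] d [ 0.736 -0.005  0.069] rot [ 0.003 -0.004 -0.008]
(0, -90, 26) tcp [ 475. -136.  259.] d [ 0.818 -0.005  0.125] rot [ 0.003 -0.004 -0.008]
(0, -100, 25) tcp [ 477. -146.  258.] d [ 0.895 -0.006  0.19 ] rot [ 0.003 -0.004 -0.008]
(0, -108, 24) tcp [ 478. -154.  257.] d [ 0.955 -0.006  0.244] rot [ 0.003 -0.004 -0.008]
```

View pics/c10.png

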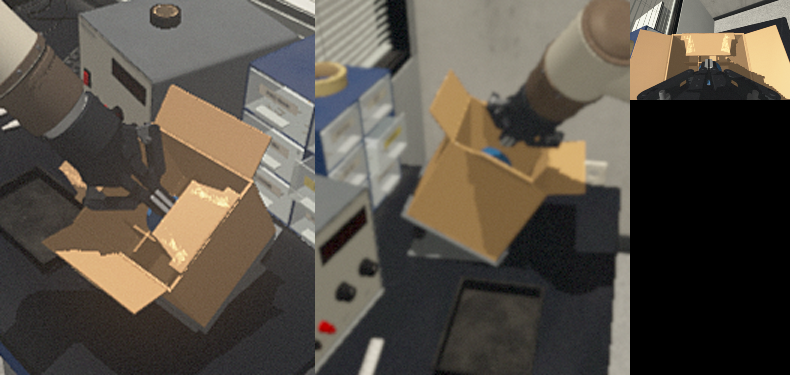

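Call:
apply_moves(increments=[[[0.1,0,0.025,0,0,0,-1],[0.175,0,0.033,0,0,0,-1],[0.255,0,0.029,0,0,0,-1],[0.36,0,0.016,0,0,0,-1],[0.465,0,0.004,0,0,0,-1],[0.56,0,0.008,0,0,0,-1],[0.65,0,0.03,0,0,0,-1],[0.74,0,0.07,0,0,0,-1],[0.82,0,0.125,0,0,0,-1],[0.895,0,0.19,0,0,0,-1]]])

```text
clock: 13.95
position: [475.9, -146.1, 258.1]
ee_rot: [-0.621, 0.687, -0.378, -0.014]
contact_force: [0.2, 1.1, -0.1]
gripper_width: 0.0
```

Call:
apply_moves(increments=[[[0.06,0,0.055,0,0,0,-1],[0.06,0,0.055,0,0,0,-1]]])

```text
clock: 14.15
position: [477.0, -155.1, 257.1]
ee_rot: [-0.619, 0.688, -0.378, -0.015]
contact_force: [0.2, 0.9, 0.1]
gripper_width: -0.2
```

Run:
```python
from h import *
A=toolR(-.6,TH)
plan([((0,-60,60),A),((0,-40,80),toolR(-.2,TH)),((0,0,120),toolR(0,TH))])
p,q,w=look(11)
F={k:(2,2.3,2.6) for k in('left','right','front','back')}
draw(p,F,'f11.png',(240,450,130,300))
draw(q,F,'g11.png',(250,430,100,270))
```

```text
t 14.15 pos [ 477.  -155.1  257.1] F [0.2 0.9 0.1] w -0.2
(0, -60, 60) tcp [ 456. -107.  288.] d [-0.201 -0.005 -0.572] rot [ 0.004 -0.006 -0.01 ]
(0, -40, 80) tcp [ 441. -115.  315.] d [ 0.032 -0.006 -0.792] rot [ 0.002 -0.806 -0.01 ]
(0, 0, 120) tcp [419. -91. 351.] d [ 0.057 -0.005 -1.278] rot [ 1.000e-03 -1.206e+00 -1.000e-02]
```

View pics/f11.png

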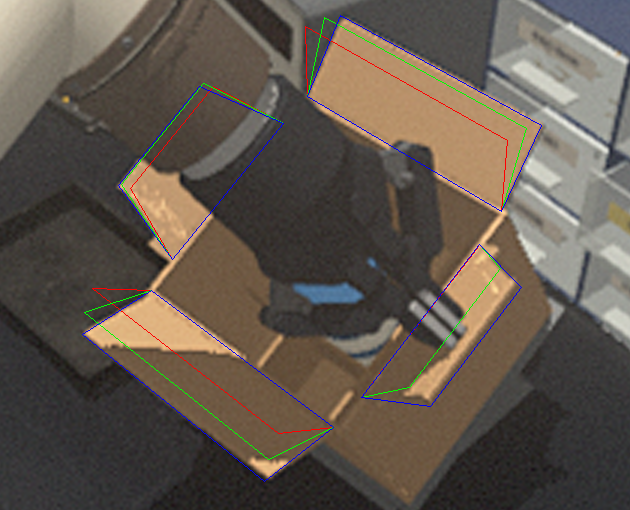

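View pics/g11.png

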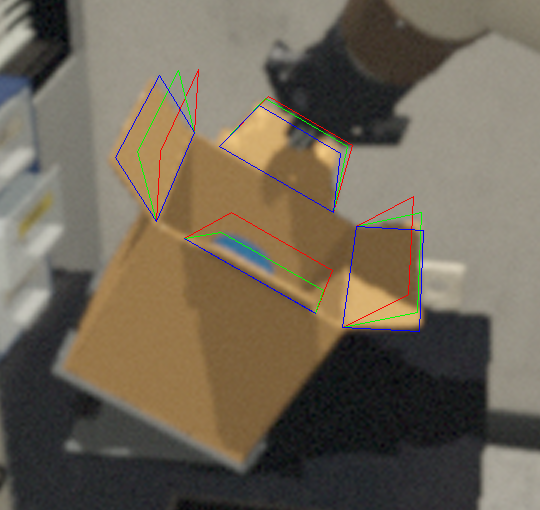

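Call:
apply_moves(increments=[[[-0.02,0,-0.25,0,0,0,-1],[-0.15,0,-0.55,0,0,0,-1],[-0.18,0,-0.6,0,-0.2,0,-1],[-0.1,0,-0.7,0,-0.45,-0.01,-1],[-0.03,0,-0.8,0,-0.7,-0.01,-1],[0.03,0,-0.9,0,-0.95,-0.01,-1],[0.03,0,-0.98,0,-1.0,-0.01,-1],[0.03,0,-0.98,0,-1.0,-0.01,-1]]])

```text
clock: 15.1
position: [432.4, -103.4, 328.1]
ee_rot: [0.696, -0.668, 0.213, -0.154]
contact_force: [-0.8, -2.3, 1.6]
gripper_width: -0.1
```

Run:
```python
from h import *
A=toolR(0,TH)
print('grasp-point goals (L=54)')
plan([((0,0,70),A),((0,0,20),A),((0,0,-52),A)],L=54)
p,q,w=look(12)
for c in(p,q,w): print([ (np.round(o['at'],1),round(o['conf'],2)) for o in arm.mark_of('jar_lid',c)[:1]], proj(c,M+Rm@np.array([0,0,-53])).round(1), 'top',proj(c,M+Rm@np.array([0,0,-35])).round(1))
th=np.linspace(0,6.28,40)
im=w['img'][:,:,::-1].copy(); cv2.polylines(im,[np.round(proj(w,np.stack([27.5*np.cos(th),27.5*np.sin(th),0*th-35],1)@Rm.T+M)).astype(np.int32)],True,(0,255,0),1); cv2.imwrite('pics/h12.png',im)
```

```text
grasp-point goals (L=54)
t 15.1 pos [ 432.4 -103.4  328.1] F [-0.8 -2.3  1.6] w -0.1
(0, 0, 70) tcp [453. -89. 292.] d [-0.176 -0.007  0.409] rot [ 0.003 -0.208  0.004]
(0, 0, 20) tcp [478. -87. 248.] d [-0.228 -0.008  0.907] rot [ 0.003 -0.208  0.004]
(0, 0, -52) tcp [514. -85. 186.] d [-0.303 -0.009  1.623] rot [ 0.003 -0.208  0.004]
[(array([355.9, 226.1]), 0.88)] [[354.6 224.8]] top [[351.8 221.1]]
[(array([325.8, 193.8]), 0.55)] [[326.4 190.3]] top [[330.1 184.9]]
[(array([317.9, 223. ]), 0.59)] [[315.9 224.6]] top [[315.9 229.2]]
```

View pics/h12.png

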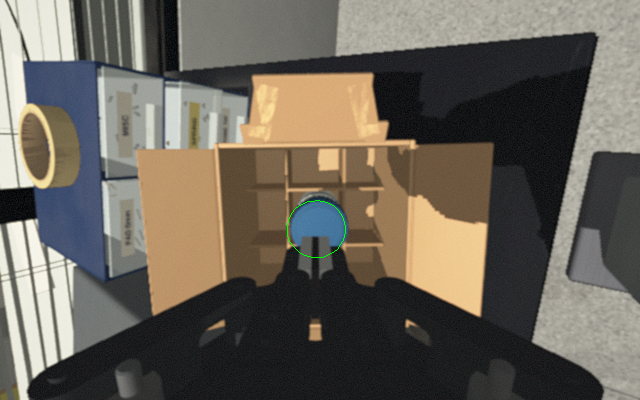

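View pics/c12.png

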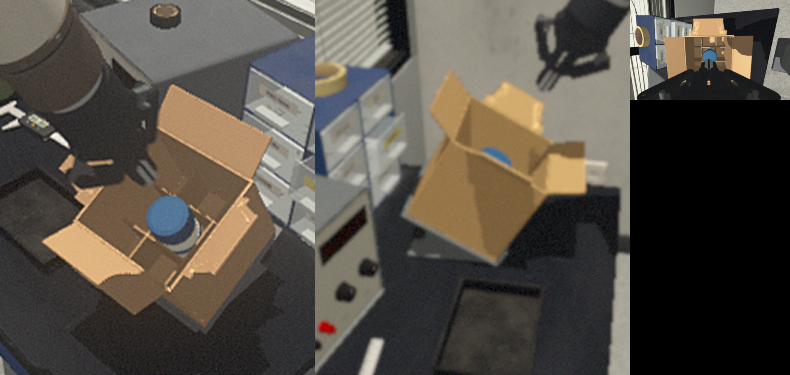

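Call:
apply_moves(increments=[[[-0.1,0,0.1,0,-0.1,0,1],[-0.176,-0.007,0.3,0.003,-0.208,0.004,1],[-0.176,-0.007,0.41,0.003,-0.208,0.004,1],[-0.176,-0.007,0.41,0.003,-0.208,0.004,1],[-0.176,-0.007,0.41,0.003,-0.208,0.004,1]]])

```text
clock: 15.9
position: [453.6, -90.6, 290.7]
ee_rot: [0.705, -0.661, 0.178, -0.186]
contact_force: [0.6, -0.2, 0.8]
gripper_width: 71.9
```

Run:
```python
from h import *
A=toolR(0,TH)
plan([((0,0,20),A),((0,0,-20),A),((0,0,-52),A)],L=54)
p,q,w=look(13)
for c in(p,q,w): print([ (np.round(o['at'],1),round(o['conf'],2)) for o in arm.mark_of('jar_lid',c)[:1]], proj(c,M+Rm@np.array([0,0,-53])).round(1))
```

```text
t 15.9 pos [453.6 -90.6 290.7] F [ 0.6 -0.2  0.8] w 71.9
(0, 0, 20) tcp [478. -87. 248.] d [-0.023 -0.004  0.491] rot [ 0.005 -0.013 -0.001]
(0, 0, -20) tcp [498. -86. 214.] d [-0.025 -0.005  0.891] rot [ 0.005 -0.013 -0.001]
(0, 0, -52) tcp [514. -85. 186.] d [-0.027 -0.006  1.211] rot [ 0.005 -0.013 -0.001]
[(array([356.7, 228. ]), 0.73)] [[354.6 224.8]]
[] [[326.4 190.3]]
[(array([315.2, 203.2]), 0.72)] [[314.7 203.3]]
```

View pics/w13.png

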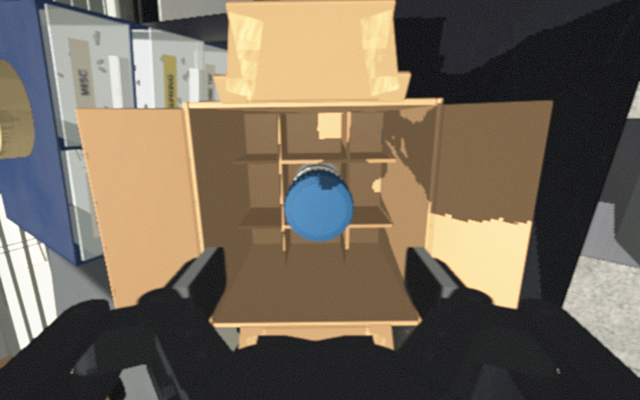

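Call:
apply_moves(increments=[[[-0.02,0,0.2,0,-0.013,0,1],[-0.023,-0.004,0.4,0,-0.013,0,1],[-0.023,-0.004,0.55,0,-0.013,0,1],[-0.025,-0.005,0.7,0,-0.013,0,1],[-0.025,-0.005,0.8,0,-0.013,0,1],[-0.025,-0.005,0.89,0,-0.013,0,1],[-0.025,-0.005,0.89,0,-0.013,0,1]]])

```text
clock: 16.9
position: [500.4, -87.5, 217.7]
ee_rot: [0.706, -0.66, 0.172, -0.19]
contact_force: [-0.2, -0.5, -0.3]
gripper_width: 85.4
```

Run:
```python
from h import *
A=toolR(0,TH)
plan([((0,0,-52),A)],L=54)
p,q,w=look(14)
```

```text
t 16.9 pos [500.4 -87.5 217.7] F [-0.2 -0.5 -0.3] w 85.4
(0, 0, -52) tcp [514. -85. 186.] d [-0.017  0.036  0.345] rot [ 0.011  0.014 -0.003]
```

View pics/w14.png

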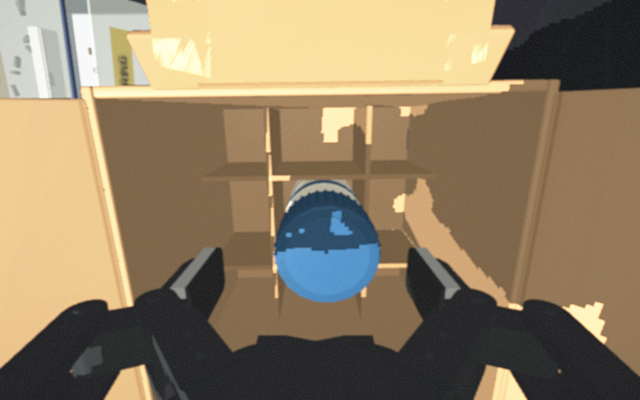

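View pics/c14.png

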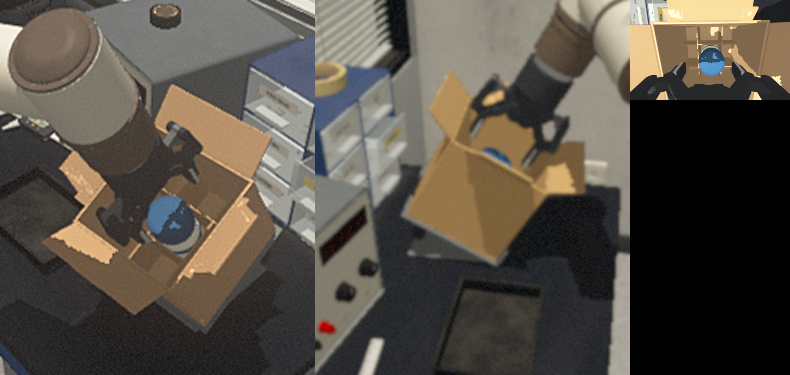

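Call:
apply_moves(increments=[[[-0.015,0.06,0.03,0.01,0.014,0,0.7],[-0.015,0.06,0.1,0.01,0.014,0,0.7],[-0.015,0.06,0.17,0.01,0.014,0,0.7],[-0.015,0.06,0.24,0.01,0.014,0,0.7],[-0.015,0.06,0.3,0.01,0.014,0,0.7],[-0.015,0.06,0.345,0.01,0.014,0,0.7],[-0.015,0.06,0.345,0.01,0.014,0,0.7],[-0.015,0.06,0.345,0.01,0.014,0,0.7]]])

```text
clock: 17.85
position: [514.8, -93.7, 193.7]
ee_rot: [0.708, -0.659, 0.165, -0.191]
contact_force: [-0.7, -0.2, -0.2]
gripper_width: 72.3
```

Run:
```python
from h import *
A=toolR(0,TH)
plan([((-3,0,-52),A)],L=54)
p,q,w=look(15)
```

```text
t 17.85 pos [514.8 -93.7 193.7] F [-0.7 -0.2 -0.2] w 72.3
(-3, 0, -52) tcp [512. -85. 184.] d [-0.089  0.068  0.07 ] rot [ 0.027  0.043 -0.002]
```

View pics/w15.png

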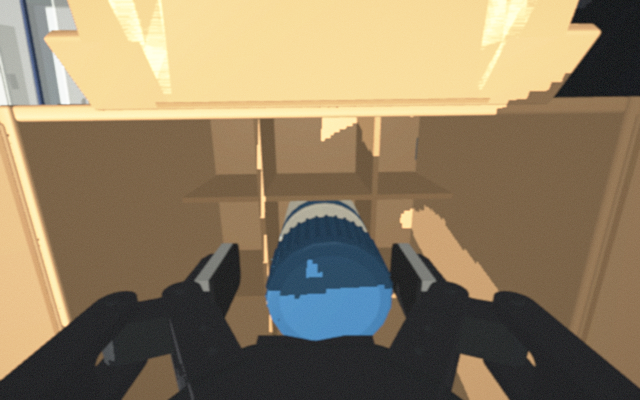

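View pics/c15.png

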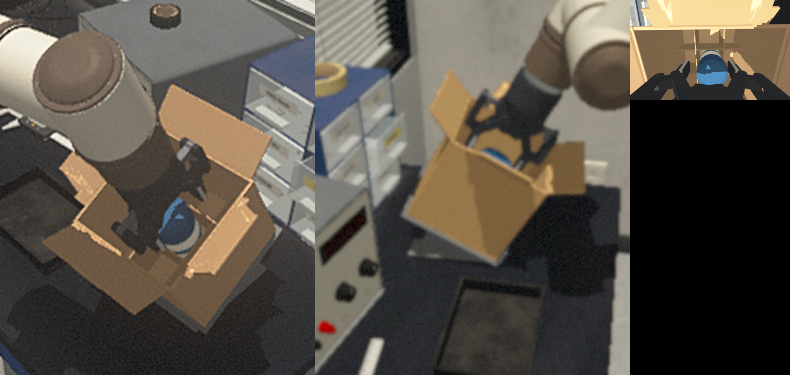

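Run:
```python
from h import *
s=arm.read_state(); print(s['joints'].round(3),s['joint_vel'].round(3),s['position'],s['joint_efforts'].round(1))
```

```text
[ 0.135  0.207 -0.693  0.073 -0.161 -0.132] [ 0.001  0.     0.001 -0.     0.001  0.001] [514.76464499 -93.67104629 193.80314637] [ -0.  -24.9  13.8   2.8   1.   -0. ]
```

```bash
cat >> h.py <<'E'
def toolR2(lean=0,phi=0): return toolR(phi,lean)@R.from_euler('z',-np.pi/2).as_matrix()
E
python3 - <<'E'
from h import *
plan([((0,0,90),toolR(0,.32))],L=54)
E
```

```text
t 18.0 pos [514.8 -93.7 193.8] F [0.8 0.7 0.1] w 72.6
(0, 0, 90) tcp [453. -89. 313.] d [-0.119 -0.052 -1.339] rot [-0.381  0.043  0.002]
```

Call:
apply_moves(increments=[[[0,0.0,-0.1,0,0,0,0.7],[0,0.0,-0.3,0,0,0,0.7],[0,0,-0.5,0,0,0,0.7],[0,0,-0.75,0,0,0,0.7],[0,0,-1,-0.2,0,0,0.7],[-0.05,-0.03,-1,-0.38,0.02,-0.2,0.7],[-0.1,-0.05,-1,-0.38,0.04,-0.5,0.7],[-0.1,-0.05,-1,-0.38,0.04,-0.8,0.7],[-0.1,-0.05,-1,-0.38,0.04,-1,0.7]]])

```text
clock: 18.9
position: [469.5, -88.7, 284.2]
ee_rot: [0.863, -0.476, 0.152, -0.071]
contact_force: [-0.0, -0.4, -0.2]
gripper_width: 72.4
```

Call:
apply_moves(increments=[[[0,0,-0.1,0,0,-0.25,0.8],[0,0,-0.2,0,0,-0.5,0.8],[0,0,-0.2,0,0,-0.75,0.8],[0,0,-0.2,0,0,-1,0.8],[0,0,-0.2,0,0,-1,0.8]]])

```text
clock: 19.4
position: [462.9, -88.4, 303.1]
ee_rot: [0.954, -0.25, 0.164, -0.032]
contact_force: [0.5, 0.2, 0.6]
gripper_width: 76.9
```

Call:
apply_moves(increments=[[[0,0,0,0,0,-0.25,0.8],[0,0,0,0,0,-0.5,0.8],[0,0,0,0,0,-0.75,0.8],[0,0,0,0,0,-1,0.8],[0,0,0,0,0,-1,0.8]]])

```text
clock: 19.9
position: [463.1, -88.4, 302.7]
ee_rot: [0.986, -0.008, 0.167, 0.01]
contact_force: [0.1, -0.1, -0.3]
gripper_width: 76.8
```

Run:
```python
from h import *
A=toolR2(.32)
plan([((-3,0,60),A),((-3,0,-52),A)],L=54)
print(arm.read_state()['joints'].round(2))
```

```text
t 19.9 pos [463.1 -88.4 302.7] F [ 0.1 -0.1 -0.3] w 76.8
(-3, 0, 60) tcp [466. -88. 286.] d [-0.031 -0.009  0.166] rot [ 0.087 -0.029 -0.151]
(-3, 0, -52) tcp [522. -84. 189.] d [ 0.177 -0.073  1.265] rot [ 0.087 -0.029 -0.151]
[ 0.2  -0.   -0.58  0.14 -0.68  1.26]
```

Call:
apply_moves(increments=[[[-0.03,-0.01,0.08,0.087,-0.03,-0.15,0.8],[-0.03,-0.01,0.166,0.087,-0.03,-0.15,0.8],[-0.03,-0.01,0.166,0.087,-0.03,-0.15,0.8],[-0.03,-0.01,0.166,0.087,-0.03,-0.15,0.8]]])

```text
clock: 20.3
position: [465.9, -87.8, 285.4]
ee_rot: [0.987, 0.033, 0.158, -0.005]
contact_force: [-0.2, -0.7, -0.2]
gripper_width: 77.0
```

Run:
```python
from h import *
A=toolR2(.32)
plan([((-3,0,0),A),((-3,0,-30),A),((-3,0,-52),A)],L=54)
print(arm.read_state()['joints'].round(2))
p,q,w=look(16)
for c in(p,w): print([ (np.round(o['at'],1),round(o['conf'],2)) for o in arm.mark_of('jar_lid',c)[:1]], proj(c,M+Rm@np.array([-3,0,-53])).round(1))
```

```text
t 20.3 pos [465.9 -87.8 285.4] F [-0.2 -0.7 -0.2] w 77.0
(-3, 0, 0) tcp [496. -86. 234.] d [ 0.122 -0.     0.581] rot [0.002 0.003 0.   ]
(-3, 0, -30) tcp [511. -85. 208.] d [ 0.183 -0.     0.875] rot [0.002 0.003 0.   ]
(-3, 0, -52) tcp [522. -84. 189.] d [ 2.28e-01 -1.00e-03  1.09e+00] rot [0.002 0.003 0.   ]
[ 0.17  0.03 -0.56  0.06 -0.67  1.43]
[(array([356.7, 229.5]), 0.59)] [[353.6 226.1]]
[(array([314. , 171.7]), 0.98)] [[314.3 175.3]]
```

View pics/w16.png

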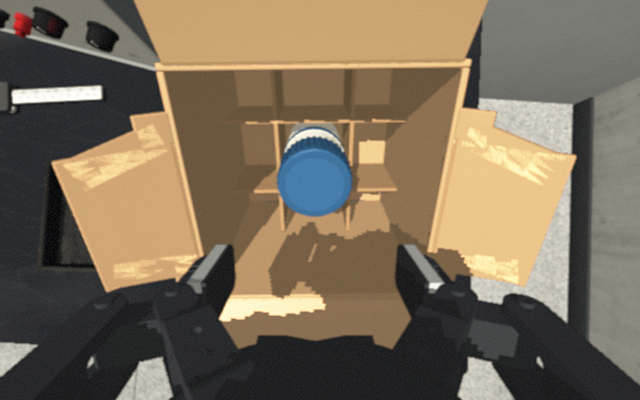

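View pics/c16.png

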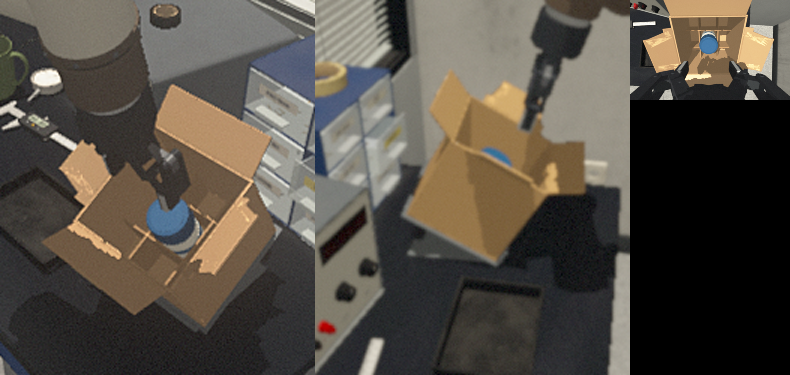

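Call:
apply_moves(increments=[[[0.04,0,0.2,0,0,0,0.8],[0.08,0,0.38,0,0,0,0.8],[0.125,0,0.55,0,0,0,0.8],[0.15,0,0.68,0,0,0,0.8],[0.17,0,0.78,0,0,0,0.8],[0.19,0,0.875,0,0,0,0.8],[0.19,0,0.875,0,0,0,0.8]]])

```text
clock: 21.25
position: [511.5, -84.7, 207.5]
ee_rot: [0.987, 0.034, 0.158, -0.005]
contact_force: [-0.3, -0.1, -0.2]
gripper_width: 76.9
```

Run:
```python
from h import *
A=toolR2(.32)
plan([((-2,0,-40),A),((-2,0,-52),A)],L=54)
print(arm.read_state()['joints'].round(2))
p,q,w=look(17)
```

```text
t 21.25 pos [511.5 -84.7 207.5] F [-0.3 -0.1 -0.2] w 76.9
(-2, 0, -40) tcp [516. -85. 200.] d [0.023 0.002 0.088] rot [0.001 0.005 0.004]
(-2, 0, -52) tcp [522. -84. 189.] d [0.048 0.002 0.205] rot [0.001 0.005 0.004]
[ 0.16  0.21 -0.58  0.07 -0.47  1.42]
```

View pics/w17.png

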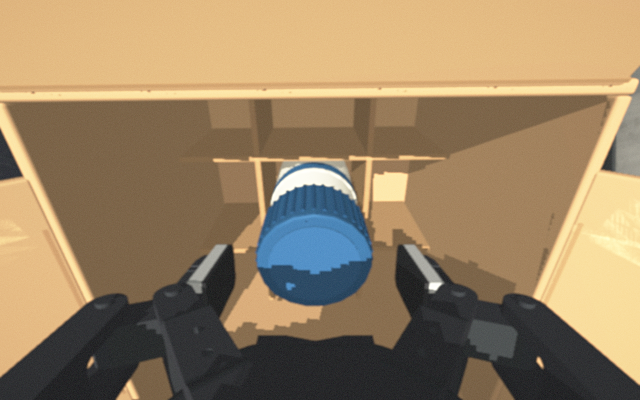

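Call:
apply_moves(increments=[[[0.015,0,0.06,0,0,0,0.8],[0.03,0,0.13,0,0,0,0.8],[0.048,0,0.205,0,0,0,0.8],[0.048,0,0.205,0,0,0,0.8],[0.048,0,0.205,0,0,0,0.4],[0.048,0,0.205,0,0,0,0.2],[0.048,0,0.205,0,0,0,0.0],[0.048,0,0.205,0,0,0,-0.5],[0.048,0,0.205,0,0,0,-1],[0.048,0,0.205,0,0,0,-1]]])

```text
clock: 22.4
position: [522.4, -83.9, 190.8]
ee_rot: [0.987, 0.034, 0.159, -0.005]
contact_force: [-1.8, 0.3, 1.7]
gripper_width: 53.9
```

Call:
apply_moves(increments=[[[0,0,0,0,0,0,-1],[0,0,0,0,0,0,-1]]])

```text
clock: 22.6
position: [522.4, -83.9, 190.8]
ee_rot: [0.987, 0.034, 0.159, -0.005]
contact_force: [-2.0, 0.4, 4.7]
gripper_width: 53.8
```

Run:
```python
from h import *
A=toolR2(.32)
plan([((-2,0,z),A) for z in(-52,-30,0,30)],L=54)
print(arm.read_state()['joints'].round(2))
p,q,w=look(18)
```

```text
t 22.6 pos [522.4 -83.9 190.8] F [-2.   0.4  4.7] w 53.8
(-2, 0, -52) tcp [522. -84. 189.] d [-0.004  0.002  0.013] rot [0.    0.001 0.005]
(-2, 0, -30) tcp [511. -85. 209.] d [-0.049  0.002 -0.203] rot [0.    0.001 0.005]
(-2, 0, 0) tcp [496. -86. 234.] d [-0.109  0.002 -0.496] rot [0.    0.001 0.005]
(-2, 0, 30) tcp [482. -87. 260.] d [-0.17   0.002 -0.79 ] rot [0.    0.001 0.005]
[ 0.16  0.25 -0.58  0.07 -0.42  1.42]
```

View pics/w18.png

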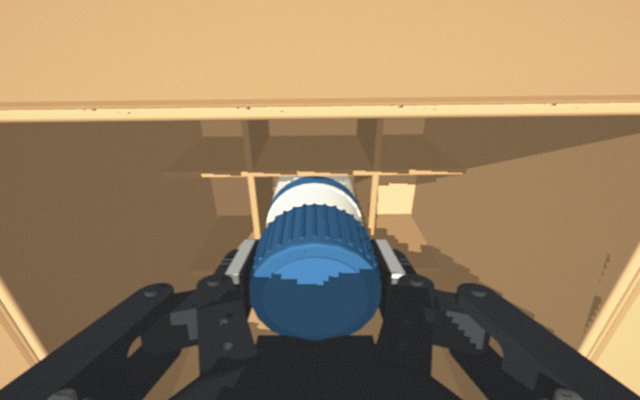

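Call:
apply_moves(increments=[[[-0.02,0,-0.1,0,0,0,-1],[-0.041,0,-0.196,0,0,0,-1],[-0.061,0,-0.293,0,0,0,-1],[-0.081,0,-0.39,0,0,0,-1],[-0.102,0,-0.489,0,0,0,-1],[-0.122,0,-0.587,0,0,0,-1],[-0.142,0,-0.685,0,0,0,-1],[-0.162,0,-0.782,0,0,0,-1],[-0.183,0,-0.88,0,0,0,-1],[-0.203,0,-0.98,0,0,0,-1]]])

```text
clock: 23.75
position: [471.7, -87.4, 277.7]
ee_rot: [0.987, 0.034, 0.158, -0.005]
contact_force: [-0.6, 0.2, -3.0]
gripper_width: 53.9
```

Run:
```python
from h import *
plan([((-2,0,z),toolR2(.32)) for z in(48,108,140)],L=54)
s=arm.read_state();print(s['joints'].round(2))
p,q,w=look(19)
```

```text
t 23.75 pos [471.7 -87.4 277.7] F [-0.6  0.2 -3. ] w 53.9
(-2, 0, 48) tcp [473. -87. 276.] d [0.003 0.001 0.018] rot [0.    0.004 0.004]
(-2, 0, 108) tcp [443. -89. 328.] d [-0.119  0.001 -0.569] rot [0.    0.004 0.004]
(-2, 0, 140) tcp [427. -91. 356.] d [-0.184  0.001 -0.883] rot [0.    0.004 0.004]
[ 0.17  0.05 -0.56  0.05 -0.65  1.43]
```

View pics/c19.png

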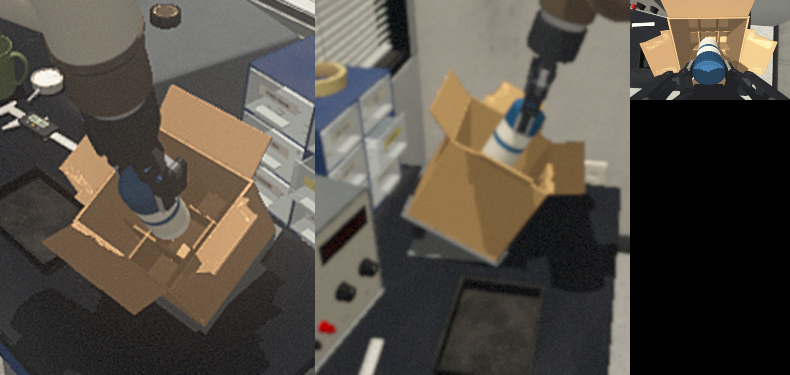

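Call:
apply_moves(increments=[[[-0.03,0,-0.14,0,0,0,-1],[-0.065,0,-0.3,0,0,0,-1],[-0.1,0,-0.47,0,0,0,-1],[-0.13,0,-0.63,0,0,0,-1],[-0.165,0,-0.78,0,0,0,-1],[-0.18,0,-0.88,0,0,0,-1],[-0.18,0,-0.88,0,0,0,-1]]])

```text
clock: 24.6
position: [428.0, -90.3, 356.2]
ee_rot: [0.987, 0.034, 0.16, -0.005]
contact_force: [-0.1, -0.8, -3.4]
gripper_width: 53.5
```

```bash
cat >> h.py <<'E'
def planw(goals,L=54):
    s=arm.read_state(); R0=R.from_quat(s['ee_rot']).as_matrix(); p0=np.array(s['position'])
    print('t',round(s['clock'],2),'pos',p0.round(1),'gp',(p0+R0[:,2]*L).round(1),'F',np.round(s['contact_force'],1),'w',round(s['gripper_width'],1),s['joints'].round(2))
    for g,Rg in goals:
        w=np.array(g,float)-L*Rg[:,2]
        print(g,'d',(R0.T@(w-p0)/100).round(3),'rot',(R.from_matrix(R0.T@Rg).as_rotvec()/.5).round(3))
E
python3 - <<'E'
from h import *
planw([((440,-60,320),toolR2(.05)),((460,0,330),toolR2(-.15)),((480,60,330),toolR2(-.204)),((492,139,330),toolR2(-.204)),((492,139,110),toolR2(-.204))])
E
```

```text
t 24.6 pos [428.  -90.3 356.2] gp [445.1 -89.2 305. ] F [-0.1 -0.8 -3.4] w 53.5 [ 0.19 -0.11 -0.5   0.05 -0.86  1.43]
(440, -60, 320) d [ 0.164 -0.294 -0.132] rot [ 0.001 -0.543  0.005]
(460, 0, 330) d [ 0.525 -0.878 -0.112] rot [ 0.001 -0.943  0.005]
(480, 60, 330) d [ 0.779 -1.463 -0.023] rot [ 1.000e-03 -1.051e+00  5.000e-03]
(492, 139, 330) d [ 0.945 -2.243  0.032] rot [ 1.000e-03 -1.051e+00  5.000e-03]
(492, 139, 110) d [ 0.249 -2.244  2.119] rot [ 1.000e-03 -1.051e+00  5.000e-03]
```

Run:
```python
from h import *
planw([((440,-85,345),toolR2(.15)),((440,-50,355),toolR2(-.05)),((440,0,355),toolR2(-.17)),((445,10,355),toolR2(-.17))])
```

```text
t 24.6 pos [428.  -90.3 356.2] gp [445.1 -89.2 305. ] F [-0.1 -0.8 -3.4] w 53.5 [ 0.19 -0.11 -0.5   0.05 -0.86  1.43]
(440, -85, 345) d [ 0.174 -0.044 -0.387] rot [ 0.    -0.343  0.005]
(440, -50, 355) d [ 0.332 -0.393 -0.445] rot [ 0.001 -0.743  0.005]
(440, 0, 355) d [ 0.424 -0.892 -0.408] rot [ 0.001 -0.983  0.005]
(445, 10, 355) d [ 0.478 -0.988 -0.39 ] rot [ 0.001 -0.983  0.005]
```

Call:
apply_moves(increments=[[[0.06,-0.02,-0.13,0,-0.11,0,-1],[0.11,-0.03,-0.26,0,-0.22,0,-1],[0.174,-0.044,-0.387,0,-0.343,0,-1],[0.25,-0.2,-0.42,0,-0.54,0,-1],[0.33,-0.4,-0.445,0,-0.74,0,-1],[0.38,-0.63,-0.43,0,-0.87,0,-1],[0.424,-0.88,-0.41,0,-0.98,0,-1],[0.46,-0.98,-0.4,0,-0.98,0,-1],[0.46,-0.98,-0.4,0,-0.98,0,-1]]])

```text
clock: 25.5
position: [453.3, 10.9, 406.3]
ee_rot: [0.996, 0.035, -0.085, 0.003]
contact_force: [-0.1, -0.2, -3.8]
gripper_width: 53.9
```

Run:
```python
from h import *
planw([((480,90,340),toolR2(-.204)),((492,108,300),toolR2(-.204)),((492,139,260),toolR2(-.204)),((492,139,115),toolR2(-.204))])
p,q,w=look(20)
for c in(p,q,w): print([ (np.round(o['at'],1),round(o['conf'],2)) for o in arm.mark_of('tray',c)[:1]],[np.round(o['at'],1) for o in arm.mark_of('jar_lid',c)[:1]])
```

```text
t 25.5 pos [453.3  10.9 406.3] gp [444.1  10.2 353.1] F [-0.1 -0.2 -3.8] w 53.9 [ 0.36  0.1  -0.11 -0.05 -1.53  1.29]
(480, 90, 340) d [ 0.448 -0.77   0.058] rot [ 0.003 -0.066  0.007]
(492, 108, 300) d [ 0.647 -0.942  0.429] rot [ 0.003 -0.066  0.007]
(492, 139, 260) d [ 0.736 -1.251  0.82 ] rot [ 0.003 -0.066  0.007]
(492, 139, 115) d [ 0.983 -1.252  2.248] rot [ 0.003 -0.066  0.007]
[(array([265.8, 226.7]), 0.62)] [array([280.4, 128.1])]
[] [array([365. , 126.3])]
[(array([227.8,  83.7]), 0.73)] [array([314.4, 268.2])]
```

View pics/s20.png

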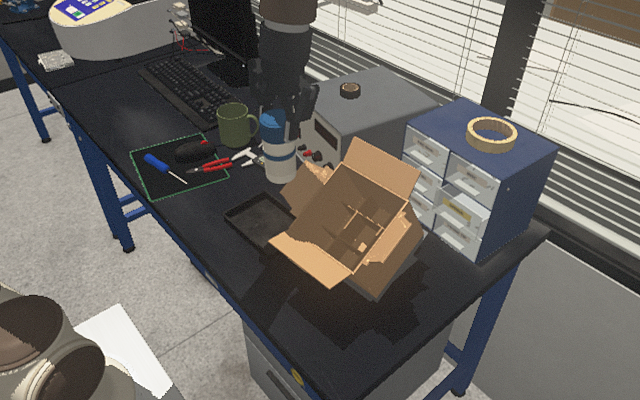

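View pics/d20.png

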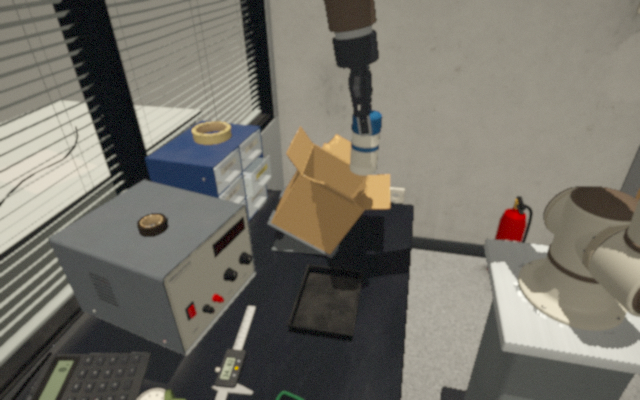

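Call:
apply_moves(increments=[[[0.15,-0.26,0.02,0,-0.03,0,-1],[0.3,-0.55,0.04,0,-0.066,0,-1],[0.46,-0.8,0.1,0,-0.066,0,-1],[0.63,-0.96,0.3,0,-0.066,0,-1],[0.66,-1,0.45,0,-0.066,0,-1],[0.66,-1,0.5,0,-0.066,0,-1],[0.66,-1,0.5,0,-0.066,0,-1]]])

```text
clock: 26.65
position: [501.4, 112.9, 346.5]
ee_rot: [0.994, 0.034, -0.102, 0.004]
contact_force: [0.5, 0.1, -3.5]
gripper_width: 53.4
```

Run:
```python
from h import *
planw([((492,140,220),toolR2(-.204)),((492,140,160),toolR2(-.204)),((492,140,106),toolR2(-.204))])
p,q,w=look(21)
# jar axis check: fit overlay of expected jar
s=arm.read_state(); Rt=R.from_quat(s['ee_rot']).as_matrix(); gp=s['position']+Rt[:,2]*54
Jz=Rt@(toolR2(.32).T@Rm[:,2]); print('expected jar axis',Jz.round(3))
th=np.linspace(0,2*np.pi,40)
u=np.cross(Jz,[0,1,0]);u/=np.linalg.norm(u);v=np.cross(Jz,u)
for c,n,cr in((p,'a',(220,340,80,240)),(q,'b',(290,410,100,300))):
    im=cv2.resize(c['img'][:,:,::-1],None,fx=3,fy=3,interpolation=2)
    for r,h in((27.5,16),(27.5,-17),(26.5,-100)):
        P=gp+Jz*h+r*(np.cos(th)[:,None]*u+np.sin(th)[:,None]*v)
        cv2.polylines(im,[np.round((proj(c,P)+.5)*3).astype(np.int32)],True,(0,255,0),1)
    x0,x1,y0,y1=[3*k for k in cr]; cv2.imwrite(f'pics/j{n}.png',im[y0:y1,x0:x1])
a=cv2.imread('pics/ja.png');b=cv2.imread('pics/jb.png');h=max(a.shape[0],b.shape[0])
o=np.zeros((h,720,3),np.uint8);o[:a.shape[0],:360]=a;o[:b.shape[0],360:]=b;cv2.imwrite('pics/jj.png',o)
```

```text
t 26.65 pos [501.4 112.9 346.5] gp [490.4 112.  293.7] F [ 0.5  0.1 -3.5] w 53.4 [ 0.5   0.25 -0.06 -0.08 -1.45  1.16]
(492, 140, 220) d [ 0.184 -0.278  0.713] rot [0.004 0.003 0.003]
(492, 140, 160) d [ 0.306 -0.279  1.301] rot [0.004 0.003 0.003]
(492, 140, 106) d [ 0.416 -0.28   1.83 ] rot [0.004 0.003 0.003]
expected jar axis [-0.002  0.     1.   ]
```

View pics/jj.png

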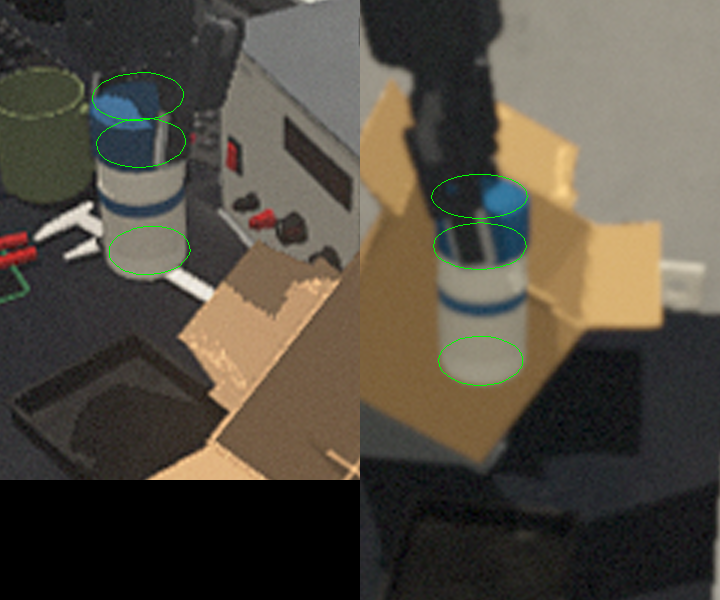

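Call:
apply_moves(increments=[[[0.05,-0.08,0.2,0,0,0,-1],[0.1,-0.16,0.4,0,0,0,-1],[0.15,-0.24,0.6,0,0,0,-1],[0.2,-0.28,0.77,0,0,0,-1],[0.225,-0.28,0.9,0,0,0,-1],[0.245,-0.28,1.0,0,0,0,-1],[0.245,-0.28,1.0,0,0,0,-1]]])

```text
clock: 27.5
position: [503.1, 140.8, 243.2]
ee_rot: [0.994, 0.034, -0.103, 0.004]
contact_force: [0.9, 0.1, -3.8]
gripper_width: 53.8
```

Run:
```python
from h import *
planw([((492,140,z),toolR2(-.204)) for z in(140,120,110,105,102,100)])
look(22)
```

```text
t 27.5 pos [503.1 140.8 243.2] gp [492.1 140.  190.4] F [ 0.9  0.1 -3.8] w 53.8 [ 0.54  0.34 -0.19 -0.1  -1.22  1.14]
(492, 140, 140) d [0.101 0.    0.493] rot [0.004 0.003 0.002]
(492, 140, 120) d [ 0.142 -0.     0.689] rot [0.004 0.003 0.002]
(492, 140, 110) d [ 0.162 -0.     0.787] rot [0.004 0.003 0.002]
(492, 140, 105) d [ 0.173 -0.     0.836] rot [0.004 0.003 0.002]
(492, 140, 102) d [ 0.179 -0.     0.865] rot [0.004 0.003 0.002]
(492, 140, 100) d [ 0.183 -0.     0.885] rot [0.004 0.003 0.002]
```

View pics/s22.png

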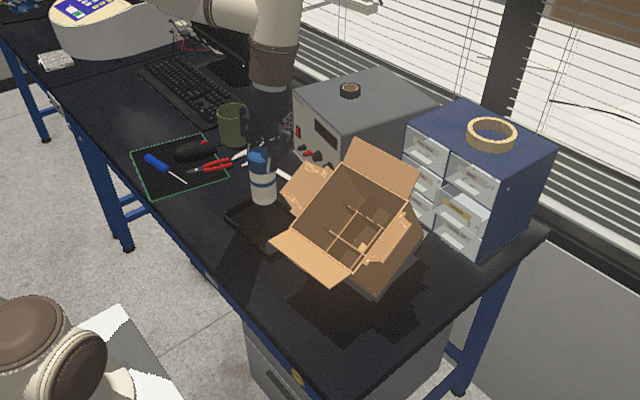

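Call:
apply_moves(increments=[[[0.04,0,0.2,0,0,0,-1],[0.08,0,0.38,0,0,0,-1],[0.11,0,0.55,0,0,0,-1],[0.14,0,0.68,0,0,0,-1],[0.155,0,0.75,0,0,0,-1],[0.165,0,0.8,0,0,0,-1],[0.17,0,0.82,0,0,0,-1],[0.173,0,0.836,0,0,0,-1],[0.173,0,0.836,0,0,0,-1]]])

```text
clock: 28.55
position: [503.7, 141.4, 159.0]
ee_rot: [0.994, 0.034, -0.101, 0.004]
contact_force: [0.8, 0.8, -3.3]
gripper_width: 53.7
```

Run:
```python
from h import *
planw([((492,140,z),toolR2(-.204)) for z in(104,103,102,101,100)])
p,q,w=look(23)
cv2.imwrite('pics/z23.png',np.hstack([cv2.resize(p['img'][130:270,210:340,::-1],None,fx=3,fy=3,interpolation=2),cv2.resize(q['img'][220:360,270:390,::-1],None,fx=3,fy=3,interpolation=2)]))
```

```text
t 28.55 pos [503.7 141.4 159. ] gp [492.9 140.6 106.1] F [ 0.8  0.8 -3.3] w 53.7 [ 0.54  0.44 -0.28 -0.11 -1.03  1.16]
(492, 140, 104) d [-0.004  0.006  0.022] rot [ 0.002 -0.002  0.004]
(492, 140, 103) d [-0.002  0.006  0.032] rot [ 0.002 -0.002  0.004]
(492, 140, 102) d [-0.     0.006  0.042] rot [ 0.002 -0.002  0.004]
(492, 140, 101) d [0.002 0.006 0.052] rot [ 0.002 -0.002  0.004]
(492, 140, 100) d [0.004 0.006 0.062] rot [ 0.002 -0.002  0.004]
```

View pics/z23.png

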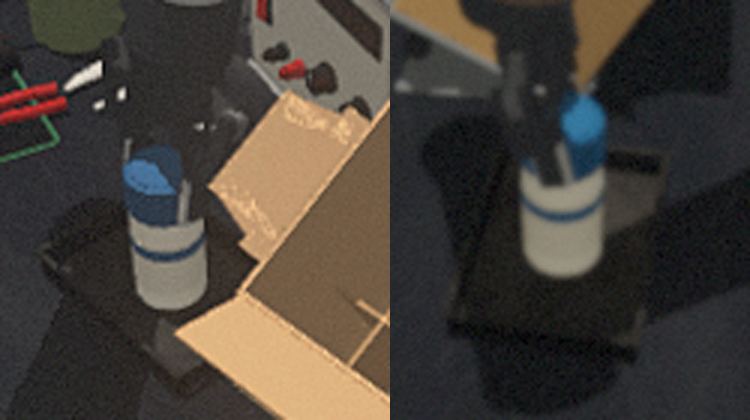

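Call:
apply_moves(increments=[[[0.002,0,0.01,0,0,0,-1],[0.004,0,0.02,0,0,0,-1],[0.006,0,0.03,0,0,0,-1],[0.006,0,0.03,0,0,0,-1]]])

```text
clock: 29.1
position: [503.6, 141.3, 155.8]
ee_rot: [0.994, 0.034, -0.102, 0.004]
contact_force: [0.0, 0.0, -1.5]
gripper_width: 53.4
```

Call:
apply_moves(increments=[[[0.002,0,0.01,0,0,0,-1],[0.002,0,0.01,0,0,0,-1]]])

```text
clock: 29.3
position: [503.8, 141.4, 155.7]
ee_rot: [0.994, 0.035, -0.101, 0.004]
contact_force: [-2.1, -0.1, 5.0]
gripper_width: 53.3
```

Call:
apply_moves(increments=[[[0,0,0,0,0,0,-0.1],[0,0,0,0,0,0,0.3],[0,0,0,0,0,0,0.6],[0,0,0,0,0,0,0.8],[0,0,0,0,0,0,0.8],[0,0,0,0,0,0,0.8]]])

```text
clock: 29.9
position: [503.5, 141.2, 154.4]
ee_rot: [0.994, 0.034, -0.102, 0.004]
contact_force: [0.2, 1.3, -0.3]
gripper_width: 76.9
```

Run:
```python
from h import *
planw([((492,140,z),toolR2(-.204)) for z in(150,250)])
look(24)
```

```text
t 29.9 pos [503.5 141.2 154.4] gp [492.6 140.4 101.6] F [ 0.2  1.3 -0.3] w 76.9 [ 0.54  0.45 -0.29 -0.11 -1.02  1.16]
(492, 140, 150) d [-0.104  0.005 -0.473] rot [ 0.003 -0.     0.004]
(492, 140, 250) d [-0.307  0.006 -1.452] rot [ 0.003 -0.     0.004]
```

View pics/w24.png

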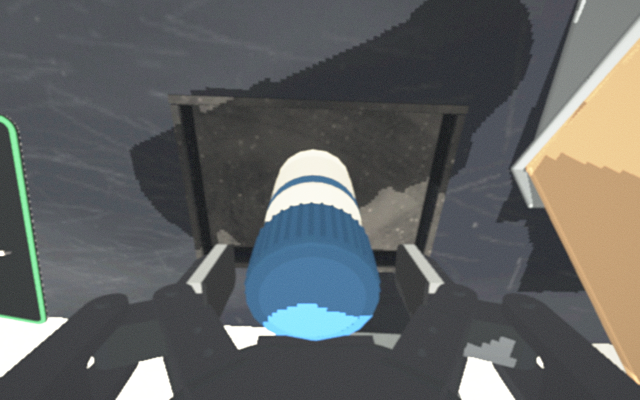

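Call:
apply_moves(increments=[[[0,0,-0.1,0,0,0,0.8],[-0.02,0,-0.25,0,0,0,0.8],[-0.05,0,-0.4,0,0,0,0.8],[-0.1,0,-0.6,0,0,0,0.8],[-0.15,0,-0.8,0,0,0,0.8],[-0.2,0,-1,0,0,0,0.8],[-0.2,0,-1,0,0,0,0.8]]])

```text
clock: 30.75
position: [505.5, 141.9, 260.3]
ee_rot: [0.995, 0.035, -0.098, 0.003]
contact_force: [0.1, -0.5, 1.0]
gripper_width: 77.1
```

Run:
```python
from h import *
planw([])
p,q,w=look(25)
for c in(p,q,w): print([ (np.round(o['at'],1),round(o['conf'],2)) for o in arm.mark_of('jar_lid',c)[:1]], proj(c,[492.5,140.3,100]).round(1))
F={k:(1.9,2.3,2.6) for k in('left','right','front','back')}
draw(p,F,'f25.png',(220,440,130,310))
draw(q,F,'g25.png',(260,410,110,360))
th=np.linspace(0,2*np.pi,40)
for c,n,cr in((p,'a',(210,340,120,280)),(q,'b',(270,390,210,360))):
    im=cv2.resize(c['img'][:,:,::-1],None,fx=3,fy=3,interpolation=2)
    for r,h in((27.5,118),(27.5,85),(26.5,2)):
        P=np.stack([492.5+r*np.cos(th),140.3+r*np.sin(th),0*th+h],1)
        cv2.polylines(im,[np.round((proj(c,P)+.5)*3).astype(np.int32)],True,(0,255,0),1)
    x0,x1,y0,y1=[3*k for k in cr]; cv2.imwrite(f'pics/k{n}.png',im[y0:y1,x0:x1])
a=cv2.imread('pics/ka.png');b=cv2.imread('pics/kb.png')
o=np.zeros((480,750,3),np.uint8);o[:480,:390]=a;o[:450,390:]=b;cv2.imwrite('pics/kk.png',o)
```

```text
t 30.75 pos [505.5 141.9 260.3] gp [495.  141.2 207.4] F [ 0.1 -0.5  1. ] w 77.1 [ 0.54  0.33 -0.17 -0.1  -1.25  1.14]
[] [[264.4 192.2]]
[(array([325.8, 267.1]), 0.95)] [[326.3 267.5]]
[(array([314.7, 181.9]), 0.75)] [[314.6 180.6]]
```

View pics/f25.png

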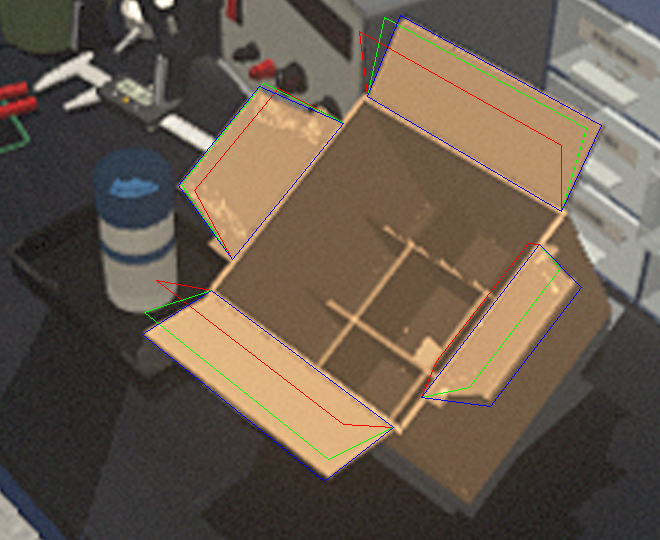

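View pics/kk.png

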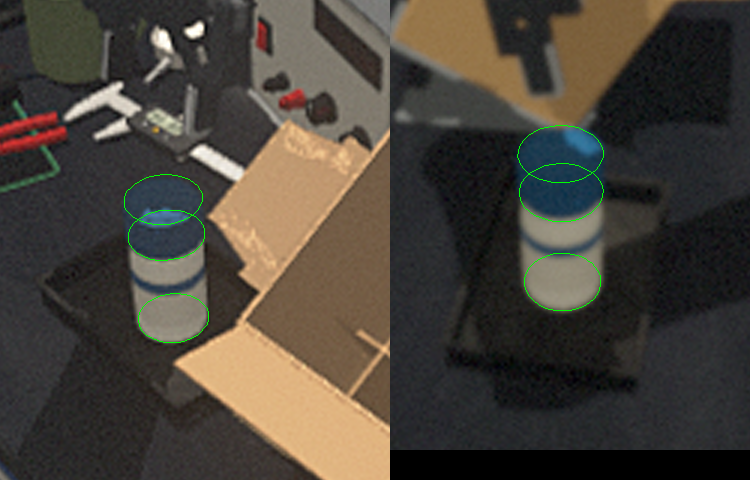

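```bash
python3 -c "
import cv2;i=cv2.imread('pics/g25.png');print(i.shape);cv2.imwrite('pics/g25.png',i[:500])"
```

```text
(750, 450, 3)
```

View pics/g25.png

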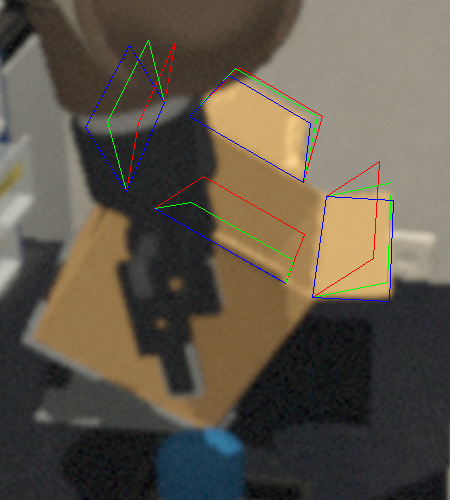

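```bash
python3 -c "
from bench import arm
print(arm.job_done())"
```

```text
the job is handed in; nothing more can be done
None
```

I folded back the two wide flaps, then the two dust flaps. I then lifted the jar out by its lid, stood it in the black tray and handed the job in at about 31 s of the 72 s allowed. No verdict was reported.

**Last checks:**
- **Flaps:** overlays on the scene and side pictures put the wide flaps at about 2.6 rad and the dust flaps at about 2.4 to 2.5 rad. The limit is 1.9 rad.
- **Jar:** it stands upright at about (492, 140) mm, close to the tray centre I had measured (about 492, 139 mm). Its outline matches an upright jar in the side picture.
- **Arm:** it is clear of everything. The highest force I read was about 5 N, but I only read it at the end of each move, so a brief peak in between would not have shown.

**What disagreed or went wrong:**
- My first descent to the jar stopped about 12 mm off because joint 5 reached its limit. I read less than 1 N at that point, so I backed out, turned the gripper a quarter turn and leaned it less.
- In the final scene picture the network did not find the lid. The jar sat 1 to 2 pixels off the prediction, by the same amount at every height, which points to calibration rather than a lean. The side and wrist pictures agreed with the prediction.

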